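# Put the muddled drawer ironware back on its outlines

## Task

The ironware in this drawer is on the wrong outline boards. Take the zinc hasp off the black staple it is nested over, and put the red latch, the bronze hinge, the zinc hasp and the black staple each on the board with the outline of its own colour and shape, centred, flat and lying along the outline (either way round); the empty cork mat is free for parking a piece on the way. Never let one piece knock against or lie on another, except for the hasp and its staple.

Things in the scene. Friction and masses are not known exactly. Their poses are not given: they have to be found in the camera images.
- latch_center (a point): red gate latch: flat plate 110 (x) x 46 (y) x 4 mm, on it a central red housing 60 (x) x 22 (y) mm reaching 26 mm above the underside, the place to grip across y. A steel bolt 12 mm thick runs along x through the housing, from x = -54 to +70 mm, with a small knob at x = -44 mm reaching 35 mm high. This point: middle of the plate, 14 mm above the underside; z up. Goes on latch_board. About 0.26 kg.
- hinge_center (a point): bronze rising butt hinge lying open: leaves 100 (x) x 76 (y, both) x 4 mm, with a barrel 18 mm thick along x over the middle, 4 to 22 mm above the underside, the place to grip across y (finger tips just clear of the leaves); finials reach x = +-59 mm. This point: middle, 11 mm above the underside; z up. Goes on hinge_board. About 0.28 kg.
- hasp_center (a point): pitted zinc hasp: inverted channel 110 (x) x 50 (y) x 14 mm high, side walls 4 mm thick reaching down to the underside; grip it across y on the side walls. Its slot, x = 0 to +50 mm and 20 mm wide, has the staple's loop standing up through it at the start: lift straight up at least 40 mm. This point: middle of the length and width, 7 mm above the underside; z up. Goes on hasp_board. About 0.16 kg.
- staple_center (a point): black iron staple: base 44 (x) x 28 (y) x 5 mm with a square-bar loop 36 (x) x 8 (y) mm reaching 37 mm above the underside; grip the loop across y. At the start it stands under the hasp, loop through the slot, on the same board. This point: centre, 18.5 mm above the underside; z up. Goes on staple_board. About 0.09 kg.
- latch_board: painted-white board 150 (its x) x 92 (its y) x 4 mm high, fixed on the drawer floor, with a red border and a red latch outline whose long axis is the board's x. Origin: centre of its underside, 8 mm above the work surface (board top 12 mm). The outline is centred on it. At the start the nested hasp and staple lie on it.
- hinge_board: painted-white board 150 (its x) x 92 (its y) x 4 mm high, fixed on the drawer floor, with a bronze-brown border and a bronze-brown hinge outline whose long axis is the board's x. Origin: centre of its underside, 8 mm above the work surface (board top 12 mm). The outline is centred on it. At the start the latch lies on it.
- hasp_board: painted-white board 150 (its x) x 92 (its y) x 4 mm high, fixed on the drawer floor, with a zinc blue-grey border and a zinc blue-grey hasp outline whose long axis is the board's x. Origin: centre of its underside, 8 mm above the work surface (board top 12 mm). The outline is centred on it. At the start the hinge lies on it.
- staple_board: painted-white square board 88 x 88 x 4 mm high, fixed on the drawer floor, with a black border and a black staple-base outline 44 (its x) x 28 mm centred on it. Origin: centre of its underside, 8 mm above the work surface (top 12 mm). Empty at the start.
- cork_mat: plain brown cork mat 150 (its x) x 92 x 4 mm high, fixed on the drawer floor, the free parking spot. Origin: centre of its underside, 8 mm above the work surface (top 12 mm). Empty at the start.
Mind the look-alikes: they are no part of the job. Of the things that look like the part that bears latch_center, the largest one is meant.

How it is judged:
By the outcome, as a careful person would: the job done as asked, in the order asked, and still so for the second after the job is handed in, with the robot touching nothing.
It also fails if it takes over 131 s, if anything falls off the work surface, if the arm or the gripper's body presses on something with over 40 N, if the wrist force passes 120 N, or if a joint passes its speed limit or range.

## Robot

A 6-joint arm with a two-finger parallel gripper is mounted at the origin on the work surface. World frame = base frame: x ahead of the robot, y to its left, z up, the work surface at z = 0. Lengths are in m, angles in rad, forces in N, time in s.
With the tool pointing down it reaches from about 0.25 to 0.775 m from the base axis. Payload 8.9 kg.
Tool frame: the origin (TCP) lies on the mounting face of the last link; the fingertips stand 173 mm ahead of it and the grasp point (between the pads) lies 155 mm ahead of it; x points along the fingers, y is the direction in which the jaws open and shut, and the axes are right-handed (so a half turn about x gives the same grasp; the last joint's range is limited). The gripper opens to 85 mm and grips with 20 to 120 N. Pads are 22 mm wide; open, the fingers measure 114 mm over their backs; the gripper's body (76 mm by 85 mm) begins 54 mm behind the grasp point. The pads swing forward as they close: fully open they stand 13 mm farther back than shut.
Start: joints at [1.148, 0.291, -0.153, 1.127, 0, 1.431], TCP at [0.147, 0.504, 0.405] pointing down, gripper open.
Joint ranges: [-2.52, 2.52], [-0.91, 1.74], [-1.3, 1.37], [-1.96, 2.02], [-1.52, 1.47], [-3.14, 3.14]. Speed limits (rad/s): [2.22, 2.22, 2.79, 3.14, 3.14, 3.14].

## Interface

Orientations are given as a unit quaternion [w, x, y, z].
In Python, from plant import monitor, eyes, ticket gives the robot as it stands. The module is installed in compiled form; this text tells all that it offers.
- The arm moves only by the tool apply_moves, never from a script. Its arguments are lists of equal length, an entry for each row: "travel": the shift along the tool's x, y, z in mm, a list of three; "yaw": the turn about the tool's x in rad. In form: {"travel": [[dx, dy, dz], ...], "yaw": [yaw, ...]}. A call has 1 to 8 rows; each row is the pose to reach, as a shift and turn from the pose measured when the call began, along the tool's axes at that moment; what a row does not reach only later rows make up. A row lasts 1/12 s, in which the tool goes at most 41.7 mm and 7.16 degrees, less where a joint would pass 70% of its speed; a pose out of reach is approached as far as the arm can. A call with a gripper value outside its range is refused whole. "grip" is the opening, from 0 (shut) to 1 (fully open), set as the call begins (left out, the last holds). The fingers move at their own pace and stop on an object; the grip force is fixed at half the most. Time passes only in rows, so rows that repeat a pose let the fingers close. It gives the time, the measured TCP pose, the force and the opening at its end, in the units of the state.
- monitor.observe(): the state, without advancing time (a new reading comes with each control period).
- eyes.capture(name): name is "side" or "top"; returns a dict with "color" (480x640x3 uint8, blue, green, red), "depth" (480x640 float32, m along the optical axis (not along the pixel's ray), 0 where there is no reading), "fx", "fy", "cx", "cy" (pixels), "rvec" (rotation vector, rad) and "tvec" (3), from world to camera coordinates, as OpenCV has them. Camera axes: x right, y down, z forward; pixel columns grow to the right and rows downward; lengths in m; the calibration is good to about 2 mm. A picture is of the moment at which its call begins.
- ticket.hand_in(): hands the job in, once; it reports no verdict.
The state is a dict: "clock": time; "q": joint angles; "dq": joint speeds; "joint_efforts": joint torques, N m; "tcp_pos": TCP position; "tool_rot": TCP orientation; "force": force on the tool from outside, world axes, zero at the start; "ft_torque": the same for the moment, N m; "opening": opening from 0.0 (shut) to 1.0 (fully open).
Only numpy, scipy, OpenCV 4.12 (cv2) and the standard library are available. Lean on these libraries where they do the work, as an engineer would, in place of code of your own. Each camera call takes 0.05 s, during which the arm holds its last target.

## Working session

There is one attempt and no reset: what is moved stays moved. The work goes in short steps, Python scripts to look and compute and a tool call to move; the robot and the scene stay as the last step left them, time stands still between calls to the robot, and variables do not carry over. Pictures are saved under pics/ and viewed, and the job is handed in when it is done.

Besides the shell and the picture viewer there is one more tool, called after "Request:" by a JSON object that holds its "method" and its "body", one argument or row to a line. apply_moves: Moves the arm, as the interface text tells. Its arguments: {"type":"object","properties":{"travel":{"type":"array","items":{"type":"array","items":{"type":"number"}}},"yaw":{"type":"array","items":{"type":"number"}},"grip":{"type":"number"}},"required":["travel","yaw"]}

```bash
ls; mkdir -p pics
python3 - <<'E'
from plant import monitor, eyes
import cv2,numpy as np
s=monitor.observe()
for k,v in s.items(): print(k,np.round(v,4))
for n in("top","side"):
    c=eyes.capture(n); cv2.imwrite(f"pics/{n}0.png",c["color"]); np.savez(f"{n}0.npz",**c)
    print(n,c["fx"],c["fy"],c["cx"],c["cy"],c["rvec"],c["tvec"])
E
```

```text
pics
clock 0.0
q [ 1.1477  0.2913 -0.1541  1.1267  0.      1.4315]
dq [ 0.0005 -0.0026 -0.0005 -0.0006  0.0002 -0.0003]
joint_efforts [ 2.70000e-03 -5.37130e+01  3.31377e+01  1.58000e-02  0.00000e+00
 -0.00000e+00]
tcp_pos [0.1469 0.5038 0.4041]
tool_rot [ 0.6999  0.0996  0.7001 -0.1004]
force [-0.16   -0.2468  0.4246]
ft_torque [-0.0329 -0.0243 -0.0256]
opening 1.0002
top 619.4922130798037 619.4922130798037 309.37193089230277 240.20521962911317 [ 2.18223376 -2.20631308  0.09639834] [-0.08871164  0.45411399  1.10696005]
side 438.803218573905 438.803218573905 317.86187483315587 234.59618462067948 [ 2.12049692 -0.77200364  0.37080317] [-0.40872883  0.19739175  0.71415555]
```

View pics/top0.png

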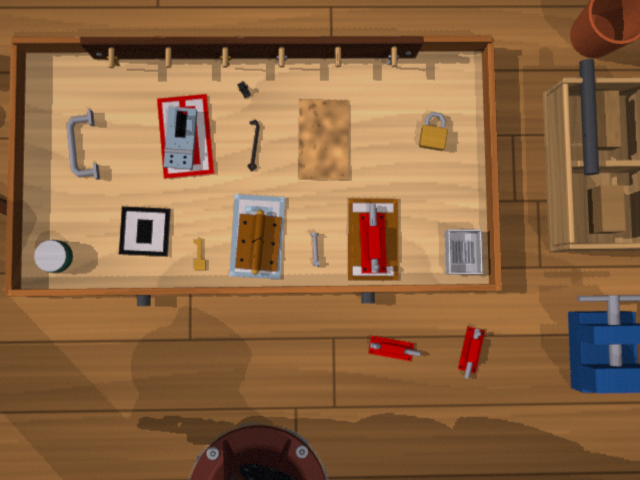

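View pics/side0.png

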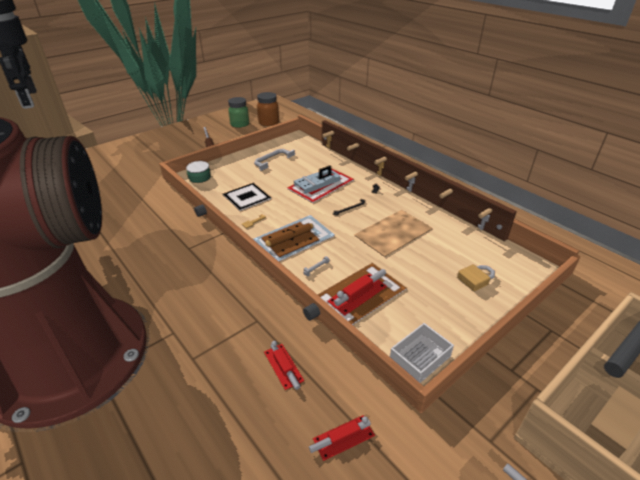

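The top view shows the empty black-bordered staple board at (145,231) and the cork mat at (324,139). The hasp and staple are on the red latch board at (185,136), and the hinge is on the grey hasp board at (258,237).

There are three latch candidates: (373,240) on the brown hinge board, and (395,349) and (472,351) outside the drawer. The one at (373,240) is clearly the largest and matches "the latch lies on hinge_board". I'll confirm it in a crop.

```bash
cat > h.py <<'E'
import numpy as np,cv2
def load(n): return dict(np.load(n))
def RT(c):
    R=cv2.Rodrigues(np.asarray(c["rvec"],float))[0]; return R,np.asarray(c["tvec"],float).ravel()
def ray(c,uv,z):
    R,t=RT(c); uv=np.atleast_2d(uv).astype(float)
    d=np.c_[(uv[:,0]-c["cx"])/c["fx"],(uv[:,1]-c["cy"])/c["fy"],np.ones(len(uv))]@R
    o=-R.T@t; return o+d*((z-o[2])/d[:,2])[:,None]
def cloud(c):
    R,t=RT(c); v,u=np.mgrid[:480,:640]; Z=c["depth"].astype(float)
    P=np.stack([(u-c["cx"])/c["fx"]*Z,(v-c["cy"])/c["fy"]*Z,Z],-1)
    return (P-t)@R
E
python3 - <<'E'
from h import *
c=load("top0.npz")
im=c["color"]
cv2.imwrite("pics/crop1.png",cv2.resize(im[190:390,340:500],None,fx=3,fy=3,interpolation=cv2.INTER_CUBIC))
cv2.imwrite("pics/crop2.png",cv2.resize(im[80:290,110:290],None,fx=2.85,fy=2.85,interpolation=cv2.INTER_CUBIC)[:600])
P=cloud(c)
for n,(u,v) in dict(floor=(290,200),cork=(324,139),staple=(145,231),hboard=(355,207),wall=(250,291),latch=(373,250),hasp=(180,157),barrel=(258,240),table=(250,350),back=(250,45),hook=(225,55)).items(): print(n,np.round(P[v,u],4))
for e in [(10,294),(496,292),(490,38),(14,38)]: print(np.round(ray(c,e,0.03),3))
E
```

```text
floor [ 0.5275 -0.0592  0.0121]
cork [ 0.6406 -0.123   0.0103]
staple [0.4729 0.2033 0.0165]
hboard [ 0.5135 -0.178   0.0122]
wall [0.3628 0.0121 0.0442]
latch [ 0.433  -0.2066  0.0367]
hasp [0.6067 0.1397 0.0214]
barrel [ 0.4533 -0.0017  0.0328]
table [0.2557 0.016  0.0011]
back [0.7935 0.0076 0.0753]
hook [0.7777 0.052  0.07  ]
[[0.362 0.437 0.03 ]]
[[ 0.356 -0.427  0.03 ]]
[[ 0.822 -0.431  0.03 ]]
[[0.826 0.44  0.03 ]]
```

View pics/crop1.png

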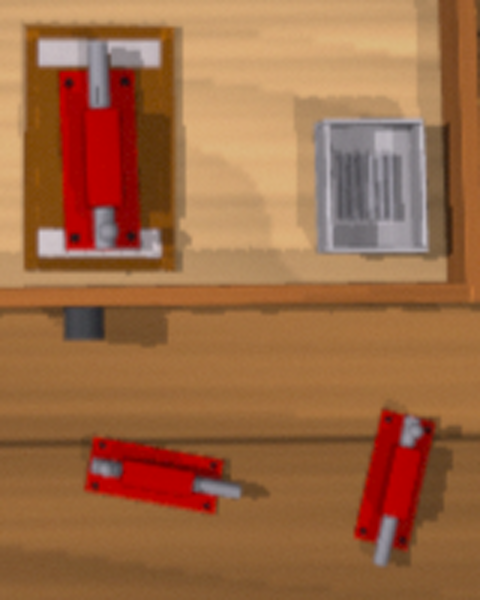

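View pics/crop2.png

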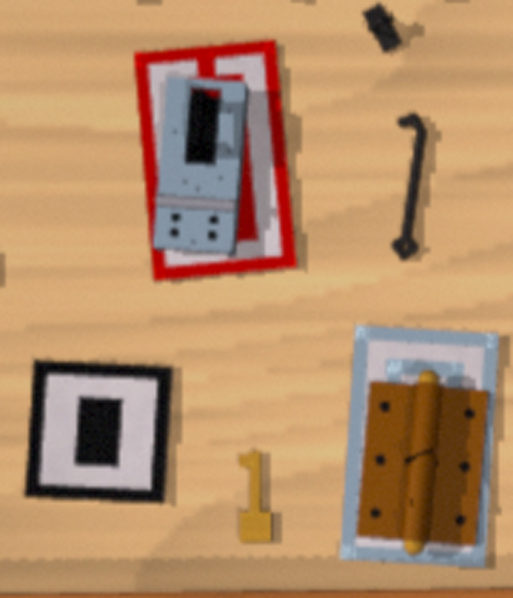

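The crop confirms it: the latch on the brown board (crop (100,155)) is roughly 1.5 times the size of the other two. Next I'll measure the board and piece poses.

```bash
cat > seg.py <<'E'
from h import *
def comp(mask,near):
    n,l,st,ce=cv2.connectedComponentsWithStats(mask.astype(np.uint8))
    b=[i for i in range(1,n) if st[i,4]>60]
    i=min(b,key=lambda i:np.hypot(*(ce[i]-near))-0.05*np.sqrt(st[i,4]))
    return l==i
def rect(c,m,z):
    """min area rect of mask in world at height z -> centre, long-axis angle, L, W"""
    cn=max(cv2.findContours(m.astype(np.uint8),cv2.RETR_EXTERNAL,cv2.CHAIN_APPROX_NONE)[0],key=len)[:,0,:]
    p=ray(c,cn,z)[:,:2]
    (x,y),(w,h),a=cv2.minAreaRect((p*1000).astype(np.float32))
    b=cv2.boxPoints(((x,y),(w,h),a)); e=b[1]-b[0]; f=b[2]-b[1]
    if np.hypot(*e)<np.hypot(*f): e,f=f,e
    an=np.degrees(np.arctan2(e[1],e[0]))%180
    return np.round([x,y,an,np.hypot(*e),np.hypot(*f)],1)
E
python3 - <<'E'
from seg import *
c=load("top0.npz"); im=c["color"]; hsv=cv2.cvtColor(im,cv2.COLOR_BGR2HSV)
for n,(u,v) in dict(zincborder=(235,237),hasp=(180,157),brown=(352,230),hinge=(245,235),floor=(290,200),cork=(324,139),barrel=(258,240)).items(): print(n,hsv[v,u],im[v,u])
H,S,V=[hsv[...,i].astype(int) for i in range(3)]
red=((H<6)|(H>174))&(S>150)&(V>80)
zinc=(H>90)&(H<120)&(S>25)&(V>100)
black=(V<60)
brown=(H>8)&(H<20)&(S>190)&(V<180)
out=np.zeros_like(im)
for m,col in((red,(0,0,255)),(zinc,(255,200,0)),(black,(90,90,90)),(brown,(0,150,200))): out[m]=col
cv2.imwrite("pics/masks.png",out[60:400])
E
```

```text
zincborder [105  49 167] [167 151 135]
hasp [104  49 165] [165 150 133]
brown [ 16 220 146] [ 20  86 146]
hinge [ 16 239 128] [  8  73 128]
floor [ 16 115 202] [111 160 202]
cork [ 15 145 180] [ 78 130 180]
barrel [ 17 246 113] [  4  64 113]
```

View pics/masks.png

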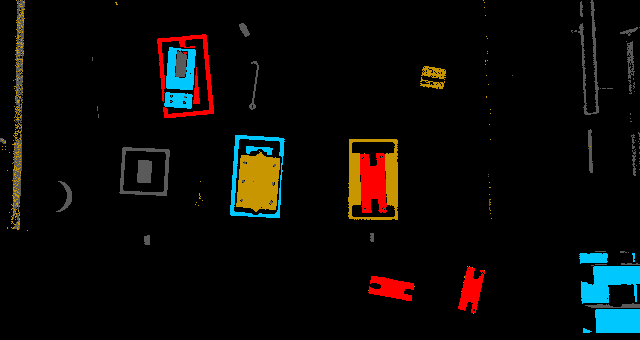

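```bash
cat > meas.py <<'E'
from seg import *
def masks(im):
    hsv=cv2.cvtColor(im,cv2.COLOR_BGR2HSV)
    H,S,V=[hsv[...,i].astype(int) for i in range(3)]
    return dict(red=((H<6)|(H>174))&(S>150)&(V>80), zinc=(H>90)&(H<120)&(S>25)&(V>100), black=V<60,
      brown=(H>8)&(H<20)&(S>190)&(V<180), cork=(H>10)&(H<20)&(S>130)&(S<190))
def box(m,u0,u1,v0,v1):
    o=np.zeros_like(m); o[v0:v1,u0:u1]=m[v0:v1,u0:u1]; return o
def biggest(m,k=3):
    m=cv2.morphologyEx(m.astype(np.uint8),cv2.MORPH_CLOSE,np.ones((k,k),np.uint8))
    n,l,st,_=cv2.connectedComponentsWithStats(m); return l==1+np.argmax(st[1:,4])
E
python3 - <<'E'
from meas import *
c=load("top0.npz"); M=masks(c["color"]); P=cloud(c)
r=lambda n,m,z,k=3: print(n,rect(c,biggest(m,k),z))
print("x y angle L W (mm,deg)")
r("latch_board",box(M["red"],140,230,80,190),.012)
r("zinc_board",box(M["zinc"],220,300,185,285),.012)
r("hinge_board",box(M["brown"]|M["red"],335,410,190,290),.012)
r("staple_board",box(M["black"],110,180,200,265),.012)
r("staple_outline",box(M["black"],130,160,213,252),.012)
r("cork",box(M["cork"],285,365,90,190),.012,5)
r("latch plate",box(M["red"],335,410,190,290),.016,5)
r("hinge leaves",box(M["brown"],225,295,195,285),.016,5)
hz=box(M["zinc"]|(M["black"]),160,207,98,174); r("hasp colour",hz,.026,3)
def dz(n,b,lo,hi,z):
    m=box((P[...,2]>lo)&(P[...,2]<hi),*b); m=biggest(m,3); print(n,m.sum(),rect(c,m,z),"medz",np.median(P[m][:,2]).round(4))
dz("hasp depth",(150,220,85,185),.0205,.06,.026)
dz("barrel depth",(225,295,190,285),.026,.06,.030)
dz("latch housing+bolt depth",(335,410,190,290),.024,.06,.034)
for n,b in dict(cork=(310,340,120,160),floor=(280,300,190,280)).items():
    z=P[b[2]:b[3],b[0]:b[1],2]; print(n,np.median(z),z.std())
E
```

```text
x y angle L W (mm,deg)
latch_board [648.5 132.3   5.2 149.7  91.8]
zinc_board [462.3   1.7 175.9 147.4  90.4]
hinge_board [ 454.9 -209.1  178.8  147.3   89.5]
staple_board [473.4 205.6  86.7  86.1  85.3]
staple_outline [473.3 206.1 179.4  40.1  25.3]
cork [ 640.2 -121.8  179.1  149.3   90.8]
latch plate [ 447.6 -208.9    0.8  107.8   45.6]
hinge leaves [452.7  -0.5 174.8 109.2  72.3]
hasp colour [658.6 138.3 175.9  76.3  49.8]
hasp depth 1646 [640.9 138.8 175.6 111.1  51.9] medz 0.0266
barrel depth 610 [ 4.502e+02 -1.000e-01  1.745e+02  1.154e+02  1.890e+01] medz 0.0324
latch housing+bolt depth 666 [ 454.9 -208.6    1.2  122.4   23.4] medz 0.0363
cork 0.011883810095300658 0.06491074002510941
floor 0.00860428727847051 0.07512517266193923
```

```bash
cat > go.py <<'E'
import sys,numpy as np
from scipy.spatial.transform import Rotation as Ro
from plant import monitor
# usage: go.py x y z(mm, TCP) jawangle(deg, world, mod 180)
s=monitor.observe(); q=s["tool_rot"]; R=Ro.from_quat([q[1],q[2],q[3],q[0]]).as_matrix()
ja=np.degrees(np.arctan2(R[1,1],R[0,1]))
print("t",round(s["clock"],2),"tcp",np.round(np.array(s["tcp_pos"])*1000,1),"jaw",ja.round(2),"down",R[:,0].round(4),"q1,q6",np.round([s["q"][0],s["q"][5]],2),"F",np.round(s["force"],1),"op",round(float(s["opening"]),3))
if len(sys.argv)>4:
    x,y,z,a=map(float,sys.argv[1:5]); p=np.array([x,y,z])-np.array(s["tcp_pos"])*1000
    d=-(a-ja); d=(d+90)%180-90
    print("travel",(R.T@p).round(1),"yaw",round(np.radians(d),3),"dist",np.linalg.norm(p).round(1),"rows",np.ceil(max(np.linalg.norm(p)/41.7,abs(d)/7.16)))
E
python3 go.py 640.9 138.8 290 85.6
```

```text
t 0.1 tcp [146.9 503.8 404.2] jaw 73.74 down [-5.e-04 -1.e-03 -1.e+00] q1,q6 [1.15 1.43] F [-0.6  0.   0.6] op 1.0
travel [ 114.4 -212.   576.5] yaw -0.207 dist 624.8 rows 15.0
```

Request:
{"method": "apply_moves", "body": {
  "travel": [
    [60,-106,288],
    [60,-106,288],
    [60,-106,288],
    [60,-106,288],
    [114,-212,576],
    [114,-212,576],
    [114,-212,576],
    [114,-212,576]
  ],
  "yaw": [-0.05,-0.1,-0.15,-0.2,-0.207,-0.207,-0.207,-0.207],
  "grip": 1
}}

```text
clock: 0.77
tcp_pos: [0.4115, 0.3076, 0.3421]
tool_rot: [0.706, 0.027, 0.707, -0.028]
force: [0.1, 1.7, -0.0]
opening: 1.002
```

```bash
python3 go.py 640.9 138.8 290 85.6
```

```text
t 0.77 tcp [411.5 307.6 342.1] jaw 85.6 down [-7.0e-04 -1.1e-03 -1.0e+00] q1,q6 [0.5  0.58] F [ 0.1  1.7 -0. ] op 1.002
travel [  52.2 -150.6  241.7] yaw 0.0 dist 289.5 rows 7.0
```

Request:
{"method": "apply_moves", "body": {
  "travel": [
    [52,-151,242],
    [52,-151,242],
    [52,-151,242],
    [52,-151,242],
    [52,-151,242],
    [52,-151,242],
    [52,-151,242],
    [52,-151,242]
  ],
  "yaw": [0,0,0,0,0,0,0,0],
  "grip": 1
}}

```text
clock: 1.43
tcp_pos: [0.6454, 0.1335, 0.2875]
tool_rot: [0.706, 0.028, 0.707, -0.03]
force: [-2.0, -0.3, 0.9]
opening: 0.999
```

```bash
python3 go.py 640.9 138.8 230 85.6
```

```text
t 1.43 tcp [645.4 133.5 287.5] jaw 85.32 down [-3.0e-04 -2.8e-03 -1.0e+00] q1,q6 [0.09 0.18] F [-2.  -0.3  0.9] op 0.999
travel [57.5  5.1 -4.9] yaw -0.005 dist 57.9 rows 2.0
```

Request:
{"method": "apply_moves", "body": {
  "travel": [
    [20,5,-5],
    [40,5,-5],
    [57,5,-5],
    [57,5,-5],
    [57,5,-5]
  ],
  "yaw": [-0.005,-0.005,-0.005,-0.005,-0.005],
  "grip": 1
}}

```text
clock: 1.85
tcp_pos: [0.6402, 0.1387, 0.2296]
tool_rot: [0.706, 0.026, 0.708, -0.028]
force: [0.2, 0.7, 1.2]
opening: 1.001
```

```bash
python3 go.py 640.9 138.8 192 85.6
python3 - <<'E'
from plant import eyes
import cv2,numpy as np
for n,b in(("top",(60,200,120,260)),("side",(120,240,250,420))):
    c=eyes.capture(n);cv2.imwrite(f"pics/{n}1.png",cv2.resize(c["color"][b[0]:b[1],b[2]:b[3]],None,fx=4,fy=4,interpolation=cv2.INTER_CUBIC))
E
```

```text
t 1.85 tcp [640.2 138.7 229.6] jaw 85.61 down [-0.0028 -0.003  -1.    ] q1,q6 [0.1  0.18] F [0.2 0.7 1.2] op 1.001
travel [37.6  0.2  0.8] yaw 0.0 dist 37.6 rows 1.0
```

View pics/side1.png

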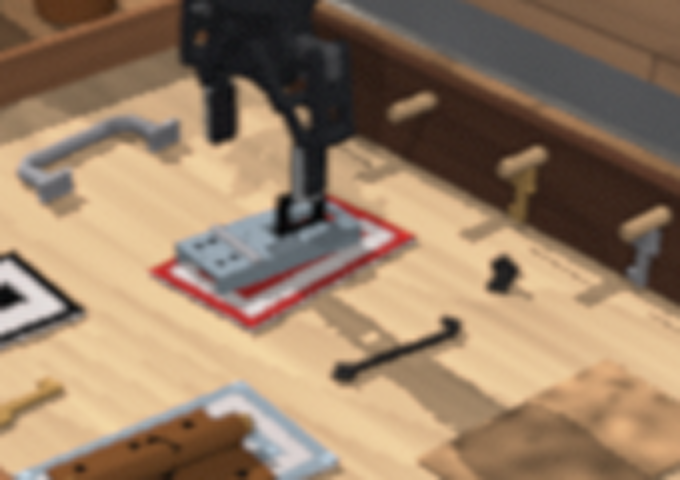

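Request:
{"method": "apply_moves", "body": {
  "travel": [
    [12,0,1],
    [24,0,1],
    [32,0,1],
    [38,0,1],
    [41,0,1],
    [43,0,1],
    [43,0,1]
  ],
  "yaw": [0,0,0,0,0,0,0],
  "grip": 1
}}

```text
clock: 2.53
tcp_pos: [0.6421, 0.1387, 0.1881]
tool_rot: [0.707, 0.026, 0.706, -0.028]
force: [0.3, -0.4, 0.4]
opening: 1.001
```

```bash
python3 go.py 640.9 138.8 186 85.6
python3 - <<'E'
from plant import eyes
import cv2,numpy as np
for n,b in(("side",(120,240,250,420)),):
    c=eyes.capture(n);cv2.imwrite(f"pics/{n}2.png",cv2.resize(c["color"][b[0]:b[1],b[2]:b[3]],None,fx=4,fy=4,interpolation=cv2.INTER_CUBIC))
E
```

```text
t 2.53 tcp [642.1 138.7 188.1] jaw 85.61 down [ 3.0e-04 -2.7e-03 -1.0e+00] q1,q6 [0.1  0.18] F [ 0.3 -0.4  0.4] op 1.001
travel [ 2.1  0.  -1.2] yaw 0.0 dist 2.4 rows 1.0
```

View pics/side2.png

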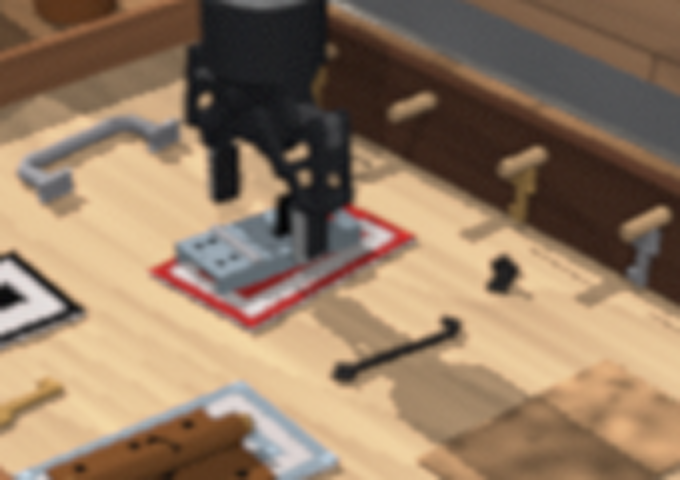

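Request:
{"method": "apply_moves", "body": {
  "travel": [
    [2,0,-1],
    [4,0,-1],
    [4,0,-1]
  ],
  "yaw": [0,0,0],
  "grip": 1
}}

```text
clock: 2.83
tcp_pos: [0.6411, 0.1388, 0.1843]
tool_rot: [0.707, 0.026, 0.706, -0.028]
force: [-0.4, 0.0, -1.3]
opening: 1.002
```

Request:
{"method": "apply_moves", "body": {
  "travel": [
    [0,0,0],
    [0,0,0],
    [0,0,0],
    [0,0,0],
    [0,0,0],
    [0,0,0],
    [0,0,0],
    [0,0,0]
  ],
  "yaw": [0,0,0,0,0,0,0,0],
  "grip": 0.4
}}

```text
clock: 3.5
tcp_pos: [0.6413, 0.1387, 0.1849]
tool_rot: [0.707, 0.026, 0.706, -0.028]
force: [-1.2, -0.5, 6.2]
opening: 0.571
```

```bash
python3 go.py 640.9 138.8 184 85.6
python3 - <<'E'
from plant import eyes
import cv2,numpy as np
for n,b in(("side",(120,240,250,420)),):
    c=eyes.capture(n);cv2.imwrite(f"pics/{n}3.png",cv2.resize(c["color"][b[0]:b[1],b[2]:b[3]],None,fx=4,fy=4,interpolation=cv2.INTER_CUBIC))
E
```

```text
t 3.5 tcp [641.3 138.7 184.9] jaw 85.61 down [ 0.0015 -0.0027 -1.    ] q1,q6 [0.1  0.18] F [-1.2 -0.5  6.2] op 0.571
travel [ 0.9  0.  -0.4] yaw 0.0 dist 1.0 rows 1.0
```

View pics/side3.png

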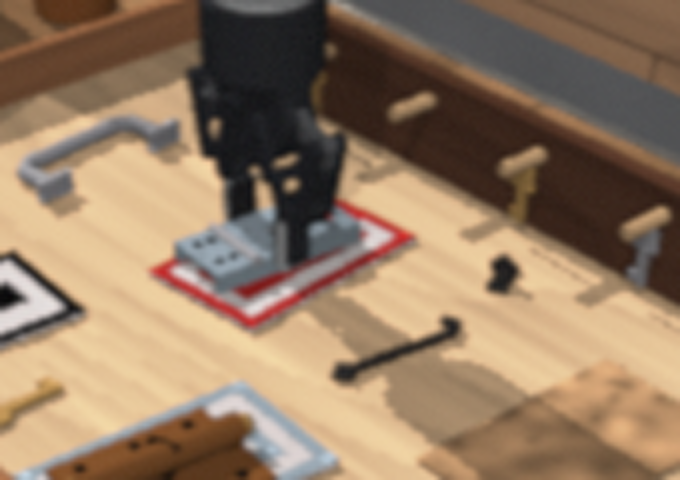

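Request:
{"method": "apply_moves", "body": {
  "travel": [
    [-6,0,0],
    [-15,0,0],
    [-28,0,0],
    [-44,0,0],
    [-62,0,0],
    [-78,0,0],
    [-85,0,0],
    [-85,0,0]
  ],
  "yaw": [0,0,0,0,0,0,0,0]
}}

```text
clock: 4.22
tcp_pos: [0.6419, 0.1391, 0.2722]
tool_rot: [0.708, 0.026, 0.705, -0.028]
force: [0.9, -0.2, -1.4]
opening: 0.565
```

```bash
python3 go.py 640.2 -121.8 275 89.1
python3 - <<'E'
from plant import eyes
import cv2,numpy as np
for n,b in(("side",(90,240,250,450)),):
    c=eyes.capture(n);cv2.imwrite(f"pics/{n}4.png",cv2.resize(c["color"][b[0]:b[1],b[2]:b[3]],None,fx=4,fy=4,interpolation=cv2.INTER_CUBIC))
E
```

```text
t 4.22 tcp [641.9 139.1 272.2] jaw 85.61 down [ 0.0049 -0.0023 -1.    ] q1,q6 [0.1  0.18] F [ 0.9 -0.2 -1.4] op 0.565
travel [  -2.2 -260.3   18.3] yaw -0.061 dist 260.9 rows 7.0
```

View pics/side4.png

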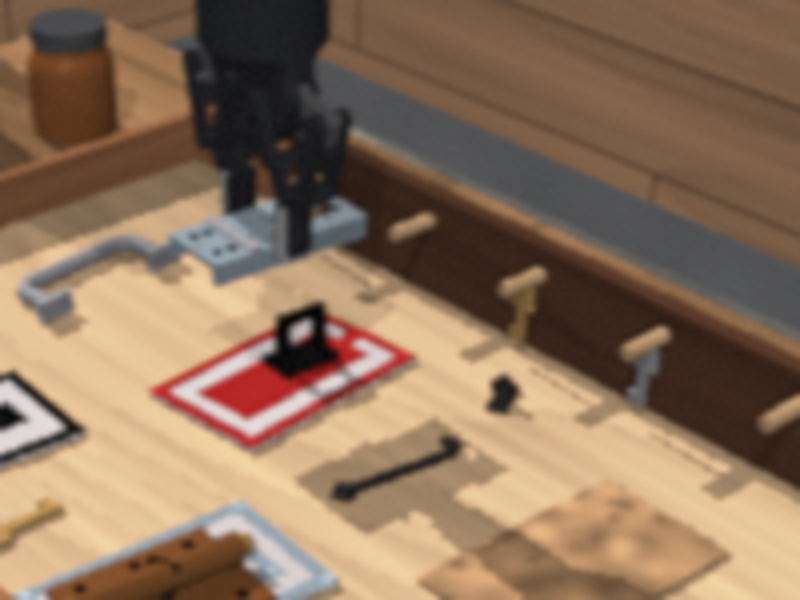

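The hasp is lifted clear and held level at about (270,235) in the crop. The staple stayed on the red board.

Request:
{"method": "apply_moves", "body": {
  "travel": [
    [-2,-25,2],
    [-2,-65,5],
    [-2,-105,7],
    [-2,-145,10],
    [-2,-185,13],
    [-2,-220,15],
    [-2,-245,17],
    [-2,-260,18]
  ],
  "yaw": [-0.01,-0.02,-0.03,-0.04,-0.05,-0.06,-0.061,-0.061]
}}

```text
clock: 4.93
tcp_pos: [0.6388, -0.1246, 0.272]
tool_rot: [0.708, 0.006, 0.707, -0.007]
force: [0.2, 0.3, -1.5]
opening: 0.564
```

```bash
python3 go.py 640.2 -121.8 186 89.1
```

```text
t 4.93 tcp [ 638.8 -124.6  272. ] jaw 88.95 down [ 0.0013 -0.0026 -1.    ] q1,q6 [-0.3  -0.29] F [ 0.2  0.3 -1.5] op 0.564
travel [85.9  3.1  1.2] yaw -0.003 dist 86.0 rows 3.0
```

Request:
{"method": "apply_moves", "body": {
  "travel": [
    [20,3,1],
    [40,3,1],
    [58,3,1],
    [70,3,1],
    [78,3,1],
    [83,3,1],
    [86,3,1],
    [86,3,1]
  ],
  "yaw": [0,0,0,0,0,0,0,0]
}}

```text
clock: 5.6
tcp_pos: [0.6401, -0.1216, 0.1858]
tool_rot: [0.708, 0.005, 0.707, -0.007]
force: [0.5, -0.3, -2.1]
opening: 0.564
```

```bash
python3 go.py 640.2 -121.8 184.9 89.1
```

```text
t 5.6 tcp [ 640.1 -121.6  185.8] jaw 88.98 down [ 0.0012 -0.0026 -1.    ] q1,q6 [-0.3  -0.28] F [ 0.5 -0.3 -2.1] op 0.564
travel [ 0.9 -0.2  0.1] yaw -0.002 dist 0.9 rows 1.0
```

Request:
{"method": "apply_moves", "body": {
  "travel": [
    [1,0,0],
    [1.5,0,0],
    [1.5,0,0]
  ],
  "yaw": [0,0,0]
}}

```text
clock: 5.85
tcp_pos: [0.6404, -0.1217, 0.185]
tool_rot: [0.708, 0.005, 0.706, -0.007]
force: [0.2, -0.1, -0.9]
opening: 0.562
```

Request:
{"method": "apply_moves", "body": {
  "travel": [
    [0,0,0],
    [0,0,0],
    [0,0,0],
    [0,0,0],
    [-15,0,0],
    [-40,0,0],
    [-70,0,0],
    [-90,0,0]
  ],
  "yaw": [0,0,0,0,0,0,0,0],
  "grip": 1
}}

```text
clock: 6.52
tcp_pos: [0.6405, -0.1215, 0.2774]
tool_rot: [0.708, 0.005, 0.706, -0.007]
force: [1.0, -1.3, -0.5]
opening: 0.998
```

```bash
python3 go.py
python3 - <<'E'
from plant import eyes
import cv2,numpy as np
c=eyes.capture("top");np.savez("top5.npz",**c)
cv2.imwrite(f"pics/top5.png",cv2.resize(c["color"][80:190,140:390],None,fx=3,fy=3,interpolation=cv2.INTER_CUBIC))
from meas import *
M=masks(c["color"]);P=cloud(c)
def dz(n,b,lo,hi,z):
    m=box((P[...,2]>lo)&(P[...,2]<hi),*b); m=biggest(m,1); print(n,m.sum(),rect(c,m,z),"medz",np.median(P[m][:,2]).round(4))
m=box(M["black"],165,215,90,160);mm=biggest(m,1)
print("black",rect(c,mm,.017),rect(c,mm,.049))
dz("loop top",(160,220,85,185),.035,.06,.049)
dz("any",(160,220,85,185),.0155,.06,.017)
print(rect(c,biggest(box(M["red"],140,230,80,190)),.012))
E
```

```text
t 6.52 tcp [ 640.5 -121.5  277.4] jaw 88.98 down [ 0.004  -0.0034 -1.    ] q1,q6 [-0.3  -0.28] F [ 1.  -1.3 -0.5] op 0.998
black [668.2 137.3 174.5  44.7  25.4] [659.8 131.3 174.5  43.5  24.7]
loop top 114 [663.3 136.  174.6  38.1  10.8] medz 0.0484
any 336 [667.4 136.5 175.1  48.   28.8] medz 0.0201
[648.4 132.3   5.2 149.3  91.5]
```

View pics/top5.png

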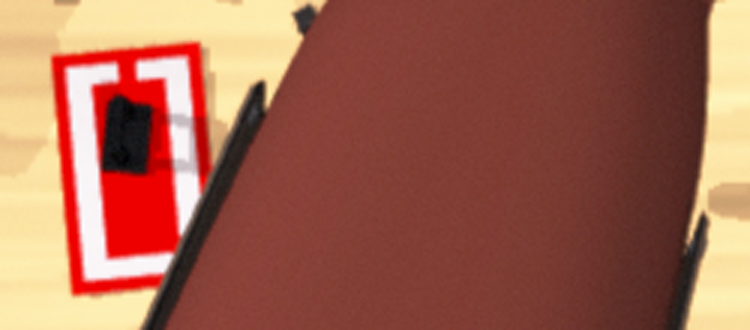

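```bash
python3 - <<'E'
from meas import *
c=load("top5.npz"); P=cloud(c)
for lo,hi in((.014,.025),(.025,.045),(.03,.06),(.045,.06)):
    m=box((P[...,2]>lo)&(P[...,2]<hi),160,215,85,165); m=biggest(m,1); q=P[m][:,:2]*1000
    (x,y),s,a=cv2.minAreaRect(q.astype(np.float32)); print(lo,m.sum(),round(x,1),round(y,1),np.round(s,1),round(a,1),q.mean(0).round(1))
R,t=RT(c); print("cam",(-R.T@t).round(3))
E
python3 go.py 666 136.7 290 85
```

```text
0.014 334 660.6 143.0 [51.5 65.3] 68.3 [661.1 136.2]
0.025 20 650.3 136.2 [ 5.  10.3] 49.1 [649.8 136.7]
0.03 123 664.8 137.6 [ 9.4 36. ] 84.8 [664.2 136.5]
0.045 96 664.7 137.1 [ 8.4 35.9] 86.1 [664.6 136.8]
cam [ 0.375 -0.073  1.137]
t 6.57 tcp [ 641.6 -121.8  281.2] jaw 88.98 down [ 0.009  -0.0049 -0.9999] q1,q6 [-0.3  -0.28] F [ 2.6 -0.9  3.3] op 0.997
travel [ -9.9 258.9  19.8] yaw 0.069 dist 259.8 rows 7.0
```

Request:
{"method": "apply_moves", "body": {
  "travel": [
    [-3,25,2],
    [-6,65,5],
    [-9,105,7],
    [-9,145,10],
    [-9,185,13],
    [-9,220,15],
    [-9,245,17],
    [-9,259,18]
  ],
  "yaw": [0.01,0.02,0.03,0.04,0.05,0.06,0.069,0.069],
  "grip": 1
}}

```text
clock: 7.23
tcp_pos: [0.6639, 0.1401, 0.2889]
tool_rot: [0.71, 0.028, 0.703, -0.031]
force: [-0.1, 0.1, -0.9]
opening: 1.001
```

```bash
python3 go.py 664.8 137.3 196 85
```

```text
t 7.23 tcp [663.9 140.1 288.9] jaw 85.16 down [ 0.0091 -0.0043 -0.9999] q1,q6 [0.1  0.19] F [-0.1  0.1 -0.9] op 1.001
travel [93.  -2.4  0.2] yaw 0.003 dist 93.0 rows 3.0
```

```bash
python3 - <<'E'
s=open('go.py').read()
s=s.replace('p=np.array([x,y,z])-np.array(s["tcp_pos"])*1000','p=np.array([x,y,z])-np.array(s["tcp_pos"])*1000-np.array([R[0,0],R[1,0],0])*160')
s=s.replace('"q1,q6"','"tip",np.round((np.array(s["tcp_pos"])*1000+160*R[:,0])[:2],1),"q1,q6"')
open('go.py','w').write(s)
E
python3 go.py 664.8 137.3 196 85
```

```text
t 7.23 tcp [663.9 140.1 288.9] jaw 85.16 down [ 0.0091 -0.0043 -0.9999] tip [665.4 139.4] q1,q6 [0.1  0.19] F [-0.1  0.1 -0.9] op 1.001
travel [92.9 -1.8 -1.3] yaw 0.003 dist 93.0 rows 3.0
```

Request:
{"method": "apply_moves", "body": {
  "travel": [
    [15,-2,-1],
    [35,-2,-1],
    [55,-2,-1],
    [72,-2,-1],
    [83,-2,-1],
    [90,-2,-1],
    [93,-2,-1],
    [93,-2,-1]
  ],
  "yaw": [0.003,0.003,0.003,0.003,0.003,0.003,0.003,0.003],
  "grip": 1
}}

```text
clock: 7.9
tcp_pos: [0.6637, 0.1375, 0.1957]
tool_rot: [0.71, 0.03, 0.703, -0.032]
force: [1.3, -0.0, 0.4]
opening: 1.002
```

```bash
python3 go.py 664.8 137.3 196 85
```

```text
t 7.9 tcp [663.7 137.5 195.7] jaw 84.97 down [ 0.0087 -0.0044 -1.    ] tip [665.1 136.8] q1,q6 [0.1  0.19] F [ 1.3 -0.   0.4] op 1.002
travel [-0.3  0.5 -0.3] yaw -0.001 dist 0.6 rows 1.0
```

Request:
{"method": "apply_moves", "body": {
  "travel": [
    [0,0.5,0],
    [0,0.5,0],
    [0,0.5,0],
    [0,0.5,0],
    [0,0.5,0],
    [0,0.5,0],
    [0,0.5,0],
    [0,0.5,0]
  ],
  "yaw": [0,0,0,0,0,0,0,0],
  "grip": 0
}}

```text
clock: 8.57
tcp_pos: [0.6638, 0.1379, 0.1959]
tool_rot: [0.71, 0.03, 0.703, -0.032]
force: [-1.0, -0.4, 1.9]
opening: 0.078
```

Request:
{"method": "apply_moves", "body": {
  "travel": [
    [0,0,0],
    [0,0,0],
    [0,0,0],
    [-4,0,0],
    [-12,0,0],
    [-30,0,0],
    [-55,0,0],
    [-80,0,0]
  ],
  "yaw": [0,0,0,0,0,0,0,0],
  "grip": 0
}}

```text
clock: 9.23
tcp_pos: [0.6627, 0.1383, 0.2769]
tool_rot: [0.709, 0.03, 0.704, -0.032]
force: [1.2, -0.3, -0.3]
opening: 0.078
```

```bash
python3 go.py 473.4 205.8 280 87
python3 - <<'E'
from plant import eyes
import cv2,numpy as np
for n,b in(("side",(90,240,200,400)),):
    c=eyes.capture(n);cv2.imwrite(f"pics/{n}6.png",cv2.resize(c["color"][b[0]:b[1],b[2]:b[3]],None,fx=4,fy=4,interpolation=cv2.INTER_CUBIC))
E
```

```text
t 9.23 tcp [662.7 138.3 276.9] jaw 84.97 down [ 0.0079 -0.0045 -1.    ] tip [664.  137.6] q1,q6 [0.1  0.19] F [ 1.2 -0.3 -0.3] op 0.078
travel [  -4.9   51.2 -195.8] yaw -0.035 dist 202.4 rows 5.0
```

View pics/side6.png

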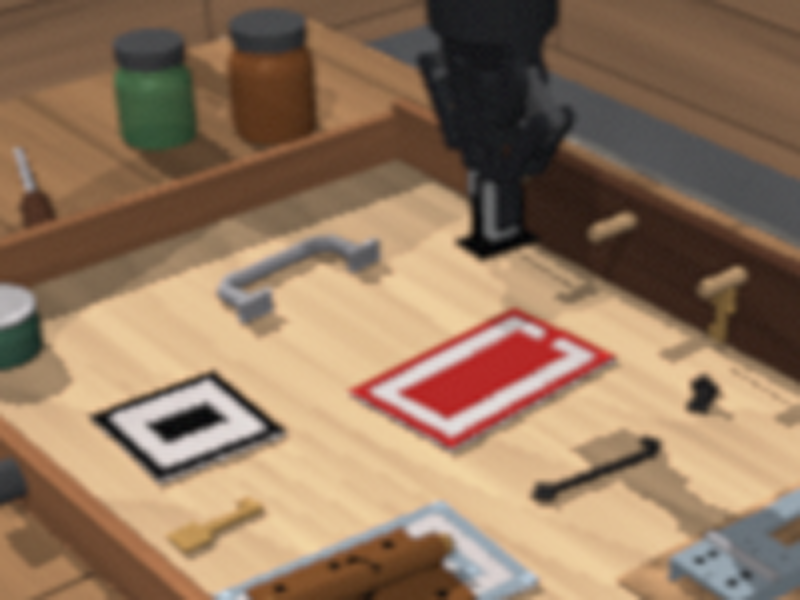

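Request:
{"method": "apply_moves", "body": {
  "travel": [
    [-5,5,-20],
    [-5,15,-55],
    [-5,25,-90],
    [-5,34,-125],
    [-5,41,-155],
    [-5,47,-178],
    [-5,51,-192],
    [-5,51,-196]
  ],
  "yaw": [-0.01,-0.02,-0.03,-0.035,-0.035,-0.035,-0.035,-0.035]
}}

```text
clock: 9.95
tcp_pos: [0.4714, 0.2073, 0.2853]
tool_rot: [0.712, 0.017, 0.701, -0.019]
force: [0.8, 0.4, -1.6]
opening: 0.082
```

```bash
python3 go.py 473.4 205.8 197 86.8
python3 - <<'E'
from plant import eyes
from meas import *
c=eyes.capture("top");np.savez("top7.npz",**c)
cv2.imwrite(f"pics/top7.png",cv2.resize(c["color"][80:290,90:390],None,fx=2.6,fy=2.6,interpolation=cv2.INTER_CUBIC))
M=masks(c["color"]); r=lambda n,m,z,k=3: print(n,rect(c,biggest(m,k),z))
r("latch_board",box(M["red"],140,230,80,190),.012)
E
```

```text
t 9.95 tcp [471.4 207.3 285.3] jaw 87.08 down [ 0.0151 -0.0035 -0.9999] tip [473.8 206.8] q1,q6 [0.27 0.33] F [ 0.8  0.4 -1.6] op 0.082
travel [88.3 -0.8 -1.7] yaw 0.005 dist 88.3 rows 3.0
latch_board [648.5 132.3   5.2 149.7  91.8]
```

View pics/top7.png

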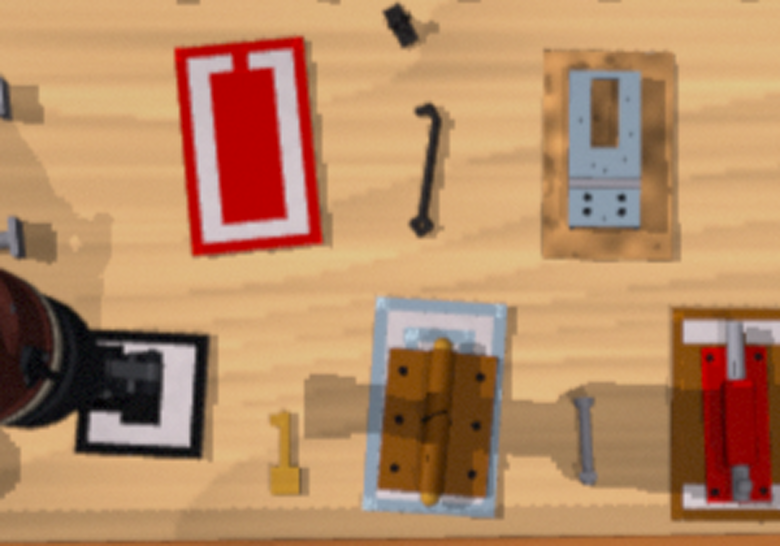

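Request:
{"method": "apply_moves", "body": {
  "travel": [
    [0,-1,-2],
    [15,-1,-2],
    [35,-1,-2],
    [55,-1,-2],
    [70,-1,-2],
    [80,-1,-2],
    [84,-1,-2],
    [84,-1,-2]
  ],
  "yaw": [0.005,0.005,0.005,0.005,0.005,0.005,0.005,0.005]
}}

```text
clock: 10.67
tcp_pos: [0.4717, 0.2055, 0.2007]
tool_rot: [0.712, 0.019, 0.702, -0.021]
force: [-0.3, -0.4, -0.3]
opening: 0.083
```

```bash
python3 go.py 473.4 205.8 196 86.8
```

```text
t 10.67 tcp [471.7 205.5 200.7] jaw 86.74 down [ 0.0148 -0.0039 -0.9999] tip [474.1 204.9] q1,q6 [0.27 0.33] F [-0.3 -0.4 -0.3] op 0.083
travel [ 4.7  0.9 -0.8] yaw -0.001 dist 4.9 rows 1.0
```

Request:
{"method": "apply_moves", "body": {
  "travel": [
    [0,1,-1],
    [2,1,-1],
    [4,1,-1],
    [5,1,-1],
    [5,1,-1],
    [5,1,-1]
  ],
  "yaw": [0,0,0,0,0,0]
}}

```text
clock: 11.17
tcp_pos: [0.4709, 0.2066, 0.1959]
tool_rot: [0.712, 0.019, 0.701, -0.021]
force: [0.5, -0.3, -0.6]
opening: 0.08
```

```bash
python3 go.py 473.4 205.8 196 86.8
```

```text
t 11.17 tcp [470.9 206.6 195.9] jaw 86.74 down [ 0.0151 -0.0039 -0.9999] tip [473.3 206. ] q1,q6 [0.27 0.33] F [ 0.5 -0.3 -0.6] op 0.08
travel [-0.1 -0.2  0.1] yaw -0.001 dist 0.2 rows 1.0
```

Request:
{"method": "apply_moves", "body": {
  "travel": [
    [0.5,0,0],
    [1,0,0],
    [1,0,0]
  ],
  "yaw": [0,0,0]
}}

```text
clock: 11.42
tcp_pos: [0.471, 0.2065, 0.1957]
tool_rot: [0.712, 0.019, 0.701, -0.021]
force: [-2.7, -1.5, 12.1]
opening: 0.082
```

Request:
{"method": "apply_moves", "body": {
  "travel": [
    [0,0,0],
    [0,0,0],
    [0,0,0],
    [0,0,0],
    [0,0,0],
    [-15,0,0],
    [-40,0,0],
    [-70,0,0]
  ],
  "yaw": [0,0,0,0,0,0,0,0],
  "grip": 1
}}

```text
clock: 12.08
tcp_pos: [0.469, 0.2066, 0.2652]
tool_rot: [0.711, 0.019, 0.702, -0.022]
force: [0.8, -0.4, 0.0]
opening: 1.0
```

```bash
python3 go.py 447.5 -208.8 285 91
```

```text
t 12.08 tcp [469.  206.6 265.2] jaw 86.74 down [ 0.0123 -0.0049 -0.9999] tip [471.  205.8] q1,q6 [0.27 0.33] F [ 0.8 -0.4  0. ] op 1.0
travel [-1.810e+01 -4.153e+02  3.000e-01] yaw -0.074 dist 415.7 rows 10.0
```

Request:
{"method": "apply_moves", "body": {
  "travel": [
    [-10,-25,0],
    [-18,-65,0],
    [-18,-105,0],
    [-18,-145,0],
    [-18,-185,0],
    [-18,-225,0],
    [-18,-260,0],
    [-18,-290,0]
  ],
  "yaw": [-0.01,-0.02,-0.03,-0.04,-0.05,-0.06,-0.07,-0.074]
}}

```text
clock: 12.75
tcp_pos: [0.4519, -0.0852, 0.2845]
tool_rot: [0.711, -0.008, 0.703, 0.004]
force: [1.2, 0.4, -0.1]
opening: 0.999
```

```bash
python3 go.py 447.5 -208.8 285 91
```

```text
t 12.75 tcp [451.9 -85.2 284.5] jaw 90.95 down [ 0.0126 -0.0053 -0.9999] tip [453.9 -86. ] q1,q6 [-0.35 -0.36] F [ 1.2  0.4 -0.1] op 0.999
travel [ 1.000e-01 -1.227e+02 -8.400e+00] yaw -0.001 dist 122.9 rows 3.0
```

Request:
{"method": "apply_moves", "body": {
  "travel": [
    [0,-35,-3],
    [0,-70,-6],
    [0,-100,-8],
    [0,-118,-8],
    [0,-123,-8],
    [0,-123,-8]
  ],
  "yaw": [0,0,0,0,0,0]
}}

```text
clock: 13.25
tcp_pos: [0.4458, -0.2093, 0.2849]
tool_rot: [0.711, -0.007, 0.703, 0.003]
force: [0.5, -0.2, -0.7]
opening: 1.0
```

```bash
python3 go.py 447.5 -208.8 196 91
python3 - <<'E'
from plant import eyes
from meas import *
c=eyes.capture("top");np.savez("top8.npz",**c)
cv2.imwrite("pics/top8.png",cv2.resize(c["color"][80:290,100:300],None,fx=2.8,fy=2.8,interpolation=cv2.INTER_CUBIC))
M=masks(c["color"]);P=cloud(c)
m=box((P[...,2]>.035)&(P[...,2]<.06),110,180,200,265); m=biggest(m,1); q=P[m][:,:2]*1000
print("loop",cv2.minAreaRect(q.astype(np.float32)))
# board
r=lambda n,m,z,k=3: print(n,rect(c,biggest(m,k),z))
r("staple_board",box(M["black"],110,180,200,265),.012)
r("staple",box(M["black"],130,160,213,252),.017)
r("zinc_board",box(M["zinc"],220,300,185,285),.012)
r("hinge leaves",box(M["brown"],225,295,195,285),.016,5)
c2=eyes.capture("side");cv2.imwrite("pics/side8.png",cv2.resize(c2["color"][120:320,200:420],None,fx=3,fy=3,interpolation=cv2.INTER_CUBIC))
E
```

```text
t 13.25 tcp [ 445.8 -209.3  284.9] jaw 90.84 down [ 0.0125 -0.0052 -0.9999] tip [ 447.8 -210.2] q1,q6 [-0.59 -0.6 ] F [ 0.5 -0.2 -0.7] op 1.0
travel [88.9  1.9 -1.4] yaw -0.003 dist 88.9 rows 3.0
loop ((474.2857971191406, 208.35418701171875), (9.163247108459473, 35.72319030761719), 85.36859893798828)
staple_board [473.6 205.6  87.   85.2  84. ]
staple [473.8 206.8 179.4  41.7  28.9]
zinc_board [462.3   1.7 176.  147.3  90.3]
hinge leaves [ 4.512e+02 -4.000e-01  1.748e+02  1.022e+02  7.220e+01]
```

View pics/top8.png

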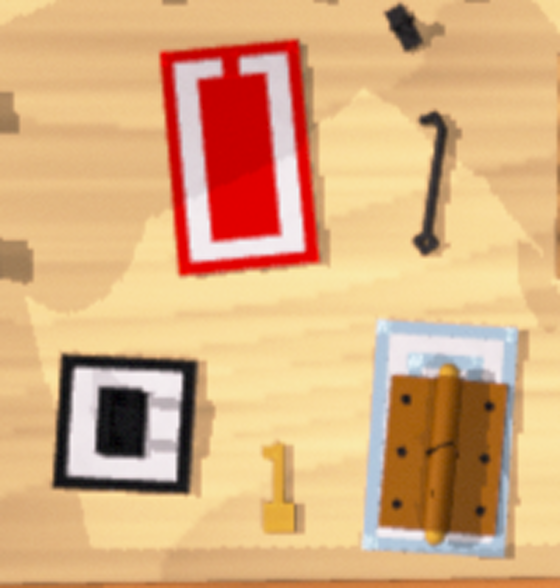

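View pics/side8.png

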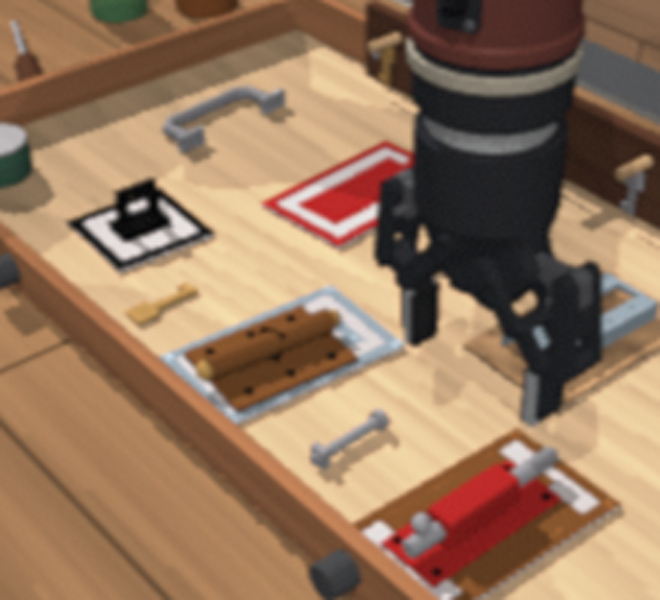

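The staple is on its outline within about 1 mm at top pixel (145,231). The gripper is now above the latch.

Request:
{"method": "apply_moves", "body": {
  "travel": [
    [10,2,0],
    [30,2,0],
    [50,2,0],
    [70,2,0],
    [82,2,0],
    [89,2,0],
    [92,2,-1],
    [92,2,-1]
  ],
  "yaw": [0,0,0,0,0,0,0,0]
}}

```text
clock: 14.02
tcp_pos: [0.4457, -0.2051, 0.1926]
tool_rot: [0.711, -0.008, 0.703, 0.005]
force: [-0.3, 0.6, 0.5]
opening: 1.0
```

Request:
{"method": "apply_moves", "body": {
  "travel": [
    [0,0,0],
    [0,0,0],
    [0,0,0],
    [0,0,0],
    [0,0,0],
    [0,0,0],
    [0,0,0],
    [0,0,0]
  ],
  "yaw": [0,0,0,0,0,0,0,0],
  "grip": 0.1
}}

```text
clock: 14.68
tcp_pos: [0.4461, -0.2058, 0.1935]
tool_rot: [0.711, -0.008, 0.703, 0.004]
force: [-1.4, -1.9, 7.7]
opening: 0.24
```

```bash
python3 go.py 447.5 -208.8 192 91
```

```text
t 14.68 tcp [ 446.1 -205.8  193.5] jaw 91.0 down [ 0.0126 -0.0059 -0.9999] tip [ 448.1 -206.8] q1,q6 [-0.58 -0.6 ] F [-1.4 -1.9  7.7] op 0.24
travel [ 1.5 -2.  -0.7] yaw -0.0 dist 2.6 rows 1.0
```

Request:
{"method": "apply_moves", "body": {
  "travel": [
    [-4,0,0],
    [-12,0,0],
    [-30,0,0],
    [-50,0,0],
    [-70,0,0],
    [-86,0,0],
    [-92,0,0],
    [-92,0,0]
  ],
  "yaw": [0,0,0,0,0,0,0,0]
}}

```text
clock: 15.35
tcp_pos: [0.4453, -0.2055, 0.2869]
tool_rot: [0.712, -0.009, 0.702, 0.004]
force: [1.0, -0.2, -2.8]
opening: 0.24
```

```bash
python3 go.py 648.5 132.3 285 95.2
python3 - <<'E'
from plant import eyes
from meas import *
c=eyes.capture("side");cv2.imwrite("pics/side9.png",cv2.resize(c["color"][120:340,200:460],None,fx=2.7,fy=2.7,interpolation=cv2.INTER_CUBIC))
c=eyes.capture("top");np.savez("top9.npz",**c)
M=masks(c["color"])
print("hinge_board",rect(c,biggest(box(M["brown"],335,410,190,290),3),.012))
cv2.imwrite("pics/top9.png",cv2.resize(c["color"][180:300,320:420],None,fx=4,fy=4))
E
```

```text
t 15.35 tcp [ 445.3 -205.5  286.9] jaw 91.0 down [ 0.0147 -0.007  -0.9999] tip [ 447.7 -206.6] q1,q6 [-0.58 -0.6 ] F [ 1.  -0.2 -2.8] op 0.24
travel [  2.5 335.3 206.7] yaw -0.073 dist 393.9 rows 10.0
hinge_board [ 500.6 -186.1  179.1   55.4   38.5]
```

View pics/side9.png

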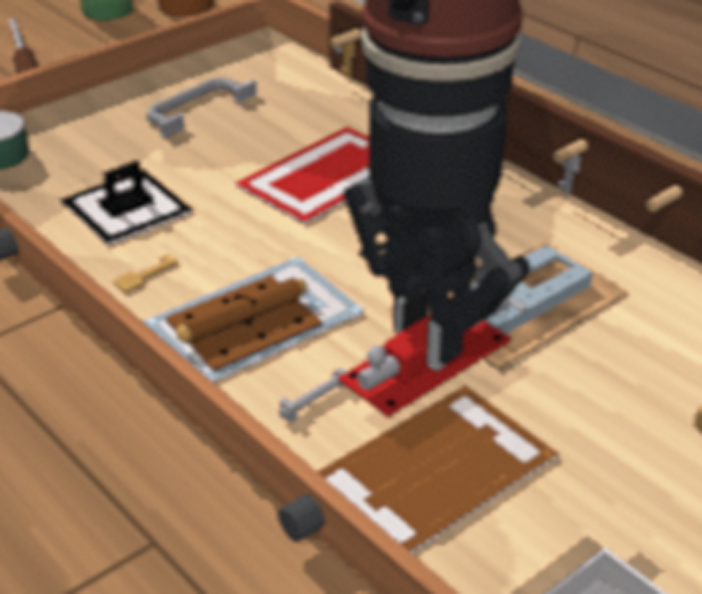

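View pics/top9.png

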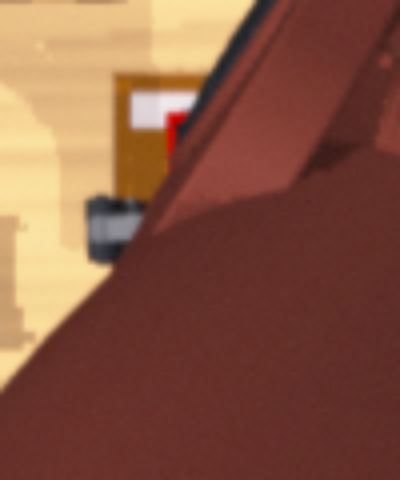

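Request:
{"method": "apply_moves", "body": {
  "travel": [
    [0,17,10],
    [0,50,31],
    [1,84,52],
    [1,118,72],
    [2,150,92],
    [2,176,108],
    [2,192,118],
    [2,200,123]
  ],
  "yaw": [-0.01,-0.02,-0.03,-0.04,-0.05,-0.06,-0.07,-0.073]
}}

```text
clock: 16.12
tcp_pos: [0.5647, -0.0005, 0.2817]
tool_rot: [0.71, -0.035, 0.703, 0.031]
force: [-0.1, -0.6, -3.6]
opening: 0.242
```

```bash
python3 go.py 649 132.3 285 95.2
```

```text
t 16.12 tcp [ 5.647e+02 -5.000e-01  2.817e+02] jaw 95.36 down [ 0.0101 -0.0045 -0.9999] tip [566.3  -1.2] q1,q6 [-0.13 -0.22] F [-0.1 -0.6 -3.6] op 0.242
travel [ -3.  125.2  94.8] yaw 0.003 dist 157.1 rows 4.0
```

Request:
{"method": "apply_moves", "body": {
  "travel": [
    [-1,20,15],
    [-2,50,37],
    [-3,80,60],
    [-3,104,78],
    [-3,118,89],
    [-3,125,95],
    [-3,125,95],
    [-3,125,95]
  ],
  "yaw": [0.003,0.003,0.003,0.003,0.003,0.003,0.003,0.003]
}}

```text
clock: 16.78
tcp_pos: [0.647, 0.1321, 0.2838]
tool_rot: [0.709, -0.034, 0.704, 0.03]
force: [0.0, -0.2, -3.4]
opening: 0.241
```

```bash
python3 go.py 649 132.3 198 95.2;  python3 - <<'E'
from plant import eyes
from meas import *
c=eyes.capture("side");cv2.imwrite("pics/side10.png",cv2.resize(c["color"][90:260,220:420],None,fx=3.5,fy=3.5,interpolation=cv2.INTER_CUBIC))
c=eyes.capture("top");np.savez("top10.npz",**c)
M=masks(c["color"])
print("hinge_board",rect(c,biggest(box(M["brown"],335,410,190,290),3),.012))
h=~cv2.inRange(cv2.cvtColor(c["color"],cv2.COLOR_BGR2HSV),(0,0,0),(179,60,255)).astype(bool)
P=cloud(c)
m=biggest(box((P[...,2]>.026)&(P[...,2]<.06),225,295,190,285),1); q=P[m][:,:2]*1000
print("barrel",cv2.minAreaRect(q.astype(np.float32)))
m=biggest(box((P[...,2]>.021)&(P[...,2]<.05),285,365,90,190),1); q=P[m][:,:2]*1000
print("hasp",cv2.minAreaRect(q.astype(np.float32)),rect(c,m,.026))
cv2.imwrite("pics/top10.png",cv2.resize(c["color"][80:300,120:420],None,fx=2.6,fy=2.6))
E
```

```text
t 16.78 tcp [647.  132.1 283.8] jaw 95.18 down [ 0.008  -0.0052 -1.    ] tip [648.3 131.3] q1,q6 [0.09 0.  ] F [ 0.  -0.2 -3.4] op 0.241
travel [85.8  1.4  0.2] yaw -0.0 dist 85.8 rows 3.0
hinge_board [ 454.9 -209.1  178.8  147.2   89.4]
barrel ((450.3294372558594, -0.22948837280273438), (18.487117767333984, 115.8896484375), 84.90895080566406)
hasp ((640.9933471679688, -119.59303283691406), (49.69757843017578, 111.64852142333984), 89.06380462646484) [ 640.7 -119.7  179.3  110.8   49.4]
```

View pics/side10.png

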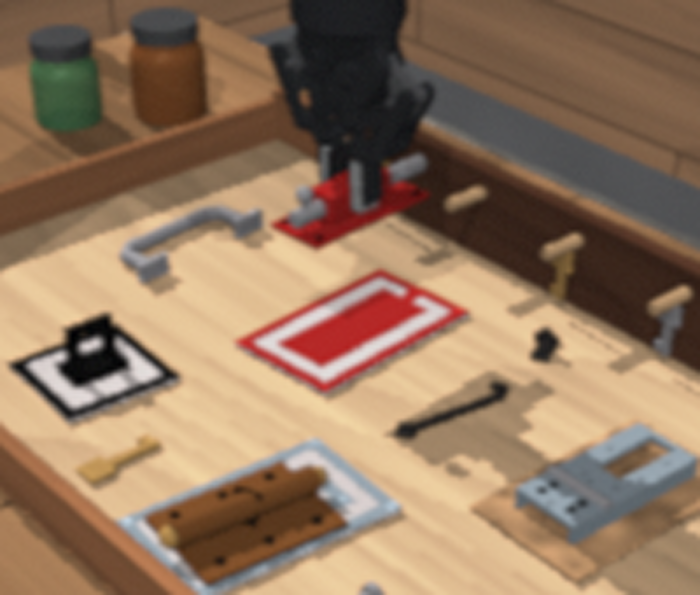

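View pics/top10.png

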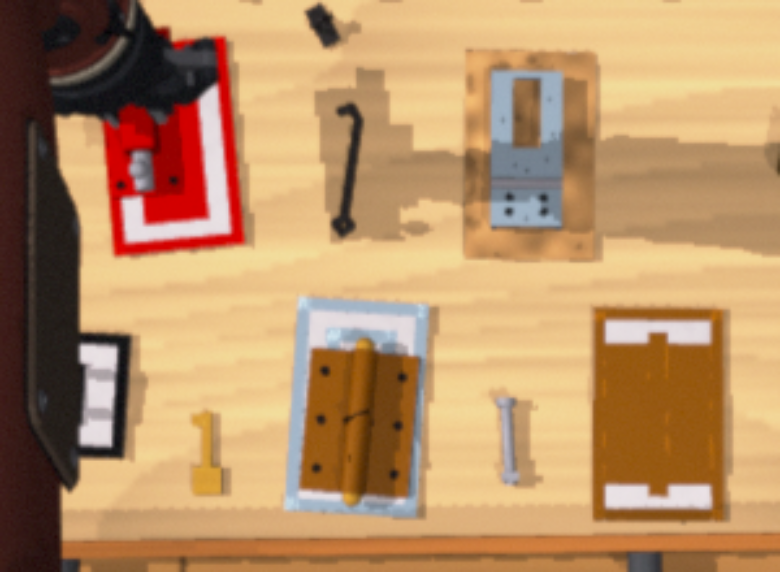

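Request:
{"method": "apply_moves", "body": {
  "travel": [
    [10,1,0],
    [25,1,0],
    [45,1,0],
    [62,1,0],
    [76,1,0],
    [84,1,0],
    [87,1,0],
    [87,1,0]
  ],
  "yaw": [0,0,0,0,0,0,0,0]
}}

```text
clock: 17.55
tcp_pos: [0.6472, 0.1315, 0.1968]
tool_rot: [0.709, -0.033, 0.704, 0.029]
force: [-0.7, -0.8, -2.9]
opening: 0.243
```

```bash
python3 go.py 649 132.3 193.5 95.2
```

```text
t 17.55 tcp [647.2 131.5 196.8] jaw 95.08 down [ 0.0074 -0.0052 -1.    ] tip [648.4 130.7] q1,q6 [0.09 0.  ] F [-0.7 -0.8 -2.9] op 0.243
travel [3.3 1.6 0.7] yaw -0.002 dist 3.7 rows 1.0
```

Request:
{"method": "apply_moves", "body": {
  "travel": [
    [0,1.5,1],
    [1,1.5,1],
    [2.5,1.5,1],
    [3.5,1.5,1],
    [3.5,1.5,1],
    [3.5,1.5,1]
  ],
  "yaw": [0,0,0,0,0,0]
}}

```text
clock: 18.05
tcp_pos: [0.6483, 0.1331, 0.1937]
tool_rot: [0.709, -0.033, 0.704, 0.029]
force: [0.3, -0.6, -1.3]
opening: 0.242
```

```bash
python3 go.py 649 132.3 193.5 95.2
```

```text
t 18.05 tcp [648.3 133.1 193.7] jaw 95.08 down [ 0.0082 -0.0051 -1.    ] tip [649.6 132.3] q1,q6 [0.09 0.  ] F [ 0.3 -0.6 -1.3] op 0.242
travel [ 0.2  0.  -0.6] yaw -0.002 dist 0.6 rows 1.0
```

Request:
{"method": "apply_moves", "body": {
  "travel": [
    [0.5,0,-0.5],
    [1,0,-0.5],
    [1,0,-0.5]
  ],
  "yaw": [0,0,0]
}}

```text
clock: 18.3
tcp_pos: [0.6481, 0.1331, 0.1936]
tool_rot: [0.71, -0.033, 0.703, 0.029]
force: [-1.0, -0.3, 5.3]
opening: 0.242
```

Request:
{"method": "apply_moves", "body": {
  "travel": [
    [0,0,0],
    [0,0,0],
    [0,0,0],
    [0,0,0],
    [0,0,0],
    [-15,0,0],
    [-40,0,0],
    [-75,0,0]
  ],
  "yaw": [0,0,0,0,0,0,0,0],
  "grip": 1
}}

```text
clock: 18.97
tcp_pos: [0.6462, 0.1334, 0.2667]
tool_rot: [0.708, -0.033, 0.705, 0.029]
force: [0.5, -0.5, -0.7]
opening: 1.004
```

```bash
python3 go.py 450.3 -0.3 290 84.8
```

```text
t 18.97 tcp [646.2 133.4 266.7] jaw 95.08 down [ 0.0042 -0.0055 -1.    ] tip [646.9 132.5] q1,q6 [0.09 0.01] F [ 0.5 -0.5 -0.7] op 1.004
travel [ -23.4 -115.  -207.5] yaw 0.179 dist 238.3 rows 6.0
```

Request:
{"method": "apply_moves", "body": {
  "travel": [
    [-15,-8,-14],
    [-23,-26,-47],
    [-23,-45,-81],
    [-23,-64,-115],
    [-23,-82,-148],
    [-23,-99,-178],
    [-23,-110,-198],
    [-23,-115,-207]
  ],
  "yaw": [0.02,0.05,0.08,0.11,0.14,0.16,0.175,0.179]
}}

```text
clock: 19.63
tcp_pos: [0.4475, -0.0004, 0.2896]
tool_rot: [0.707, 0.031, 0.705, -0.035]
force: [0.6, -0.1, 0.4]
opening: 1.005
```

```bash
python3 go.py 450.3 -0.3 200 84.8
python3 - <<'E'
from plant import eyes
from meas import *
c=eyes.capture("top");np.savez("top11.npz",**c)
P=cloud(c)
m=biggest(box((P[...,2]>.026)&(P[...,2]<.06),150,220,80,185),1); q=P[m][:,:2]*1000
print("latch housing",cv2.minAreaRect(q.astype(np.float32)))
M=masks(c["color"]); print("latch_board",rect(c,biggest(box(M["red"],140,230,80,190)),.012))
cv2.imwrite("pics/top11.png",cv2.resize(c["color"][80:190,140:230],None,fx=5,fy=5,interpolation=cv2.INTER_CUBIC))
E
```

```text
t 19.63 tcp [ 4.475e+02 -4.000e-01  2.896e+02] jaw 84.71 down [ 0.0028 -0.0057 -1.    ] tip [448.   -1.3] q1,q6 [-0.16 -0.07] F [ 0.6 -0.1  0.4] op 1.005
travel [89.6  1.7  1.9] yaw -0.002 dist 89.7 rows 3.0
latch housing ((670.3225708007812, 137.4713592529297), (93.61222076416016, 22.647247314453125), 6.9967522621154785)
latch_board [577.8  96.5  89.5  89.4  57.3]
```

View pics/top11.png

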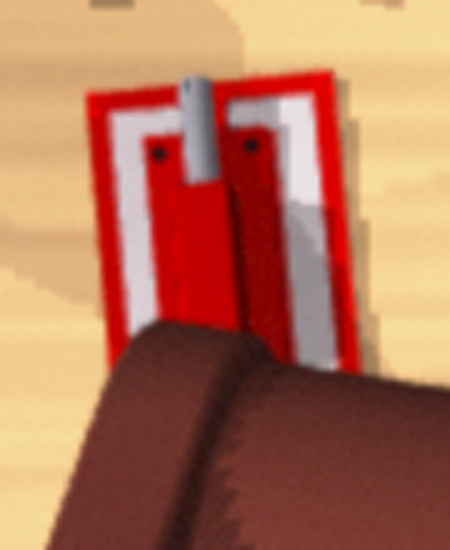

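Request:
{"method": "apply_moves", "body": {
  "travel": [
    [5,2,2],
    [20,2,2],
    [40,2,2],
    [60,2,2],
    [77,2,2],
    [88,2,2],
    [94,2,2],
    [95,2,2]
  ],
  "yaw": [-0.002,-0.002,-0.002,-0.002,-0.002,-0.002,-0.002,-0.002]
}}

```text
clock: 20.35
tcp_pos: [0.4506, 0.0013, 0.1934]
tool_rot: [0.707, 0.03, 0.706, -0.033]
force: [0.3, 1.3, -0.0]
opening: 1.0
```

```bash
python3 go.py 450.3 -0.3 191 84.8
```

```text
t 20.35 tcp [450.6   1.3 193.4] jaw 84.9 down [ 0.0014 -0.0054 -1.    ] tip [450.8   0.5] q1,q6 [-0.16 -0.07] F [ 0.3  1.3 -0. ] op 1.0
travel [ 2.4 -0.8 -0.5] yaw 0.002 dist 2.6 rows 1.0
```

Request:
{"method": "apply_moves", "body": {
  "travel": [
    [1,-1,0],
    [2.5,-1,0],
    [2.5,-1,0]
  ],
  "yaw": [0,0,0]
}}

```text
clock: 20.6
tcp_pos: [0.4511, 0.0004, 0.1912]
tool_rot: [0.707, 0.029, 0.706, -0.033]
force: [0.1, -0.1, 0.9]
opening: 1.0
```

Request:
{"method": "apply_moves", "body": {
  "travel": [
    [0,0,0],
    [0,0,0],
    [0,0,0],
    [0,0,0],
    [0,0,0],
    [0,0,0],
    [0,0,0],
    [0,0,0]
  ],
  "yaw": [0,0,0,0,0,0,0,0],
  "grip": 0.05
}}

```text
clock: 21.27
tcp_pos: [0.4511, 0.0002, 0.1916]
tool_rot: [0.707, 0.029, 0.705, -0.034]
force: [-2.1, -2.0, 8.0]
opening: 0.19
```

```bash
python3 go.py 450.3 -0.3 191 84.8;python3 - <<'E'
from plant import eyes
from meas import *
c=eyes.capture("side");cv2.imwrite("pics/side12.png",cv2.resize(c["color"][130:290,200:380],None,fx=3.7,fy=3.7,interpolation=cv2.INTER_CUBIC))
E
```

```text
t 21.27 tcp [4.511e+02 2.000e-01 1.916e+02] jaw 84.9 down [ 0.0026 -0.0062 -1.    ] tip [451.5  -0.8] q1,q6 [-0.16 -0.07] F [-2.1 -2.   8. ] op 0.19
travel [ 0.6  0.4 -1.3] yaw 0.002 dist 1.5 rows 1.0
```

View pics/side12.png

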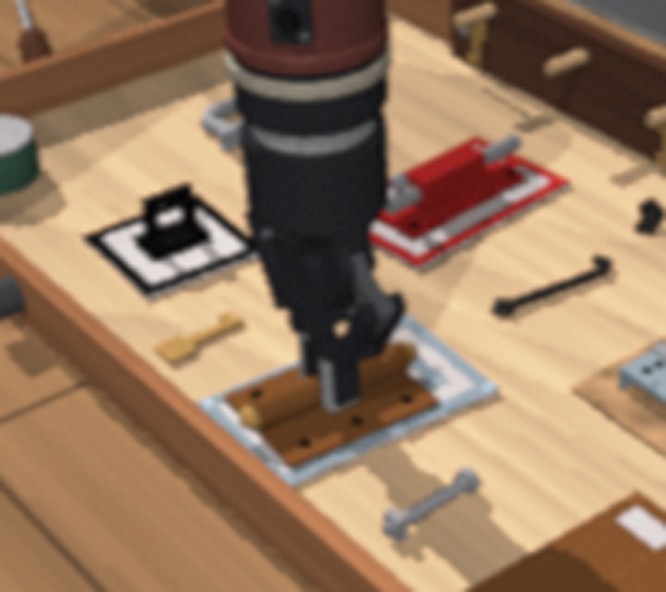

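Request:
{"method": "apply_moves", "body": {
  "travel": [
    [-4,0,0],
    [-12,0,0],
    [-28,0,0],
    [-46,0,0],
    [-62,0,0],
    [-74,0,0],
    [-80,0,0],
    [-80,0,0]
  ],
  "yaw": [0,0,0,0,0,0,0,0]
}}

```text
clock: 21.98
tcp_pos: [0.4514, 0.0006, 0.273]
tool_rot: [0.708, 0.029, 0.705, -0.034]
force: [-0.1, 0.1, -3.4]
opening: 0.19
```

```bash
python3 go.py 456 -209 272 88.8
```

```text
t 21.98 tcp [451.4   0.6 273. ] jaw 84.9 down [ 0.005  -0.0065 -1.    ] tip [ 4.522e+02 -4.000e-01] q1,q6 [-0.16 -0.07] F [-0.1  0.1 -3.4] op 0.19
travel [   2.4 -207.4   22.4] yaw -0.068 dist 208.6 rows 6.0
```

Request:
{"method": "apply_moves", "body": {
  "travel": [
    [0,-18,2],
    [1,-50,6],
    [2,-85,9],
    [2,-120,13],
    [2,-155,17],
    [2,-185,20],
    [2,-203,22],
    [2,-207,22]
  ],
  "yaw": [-0.01,-0.02,-0.03,-0.04,-0.05,-0.06,-0.068,-0.068]
}}

```text
clock: 22.65
tcp_pos: [0.4548, -0.2104, 0.2716]
tool_rot: [0.709, 0.006, 0.705, -0.011]
force: [0.2, -1.0, -3.3]
opening: 0.189
```

```bash
python3 go.py 456 -209 196 88.8
python3 - <<'E'
from plant import eyes
from meas import *
c=eyes.capture("top");np.savez("top13.npz",**c)
P=cloud(c)
m=biggest(box((P[...,2]>.026)&(P[...,2]<.06),150,220,80,185),1); q=P[m][:,:2]*1000
print("latch housing",cv2.minAreaRect(q.astype(np.float32)))
M=masks(c["color"]); print("latch_board",rect(c,biggest(box(M["red"],140,230,80,190)),.012))
print("zinc_board",rect(c,biggest(box(M["zinc"],220,300,185,285)),.012))
r=cv2.resize(c["color"][80:290,100:330],None,fx=2.8,fy=2.8,interpolation=cv2.INTER_CUBIC)
cv2.imwrite("pics/top13.png",r)
E
```

```text
t 22.65 tcp [ 454.8 -210.4  271.6] jaw 88.65 down [ 0.0047 -0.0072 -1.    ] tip [ 455.6 -211.6] q1,q6 [-0.58 -0.55] F [ 0.2 -1.  -3.3] op 0.189
travel [75.6  3.1  0. ] yaw -0.003 dist 75.7 rows 2.0
latch housing ((656.3181762695312, 135.92555236816406), (123.6514663696289, 22.888690948486328), 5.814801216125488)
latch_board [648.5 132.3   5.2 149.4  91.8]
zinc_board [462.4   1.8 176.  108.2  48. ]
```

View pics/top13.png

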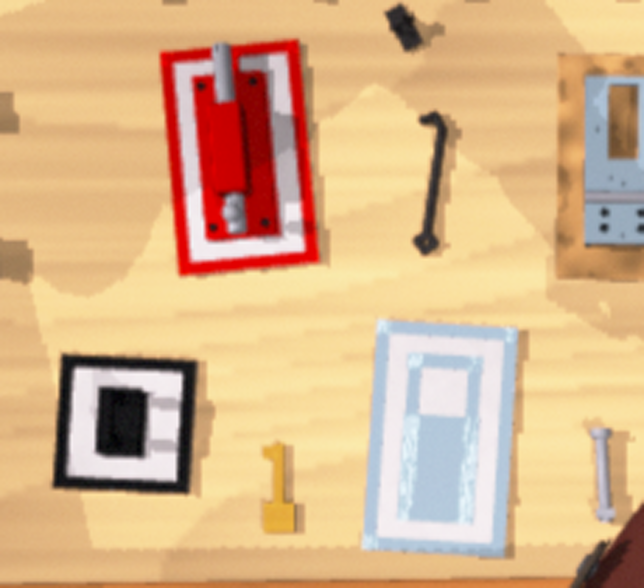

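Request:
{"method": "apply_moves", "body": {
  "travel": [
    [5,3,0],
    [20,3,0],
    [38,3,0],
    [54,3,0],
    [66,3,0],
    [74,3,0],
    [77,3,0],
    [77,3,0]
  ],
  "yaw": [-0.003,-0.003,-0.003,-0.003,-0.003,-0.003,-0.003,-0.003]
}}

```text
clock: 23.37
tcp_pos: [0.4547, -0.2058, 0.1938]
tool_rot: [0.708, 0.005, 0.706, -0.009]
force: [-0.2, -0.1, -3.0]
opening: 0.189
```

```bash
python3 go.py 456 -209 191.6 88.8
```

```text
t 23.37 tcp [ 454.7 -205.8  193.8] jaw 88.87 down [ 0.0028 -0.0054 -1.    ] tip [ 455.1 -206.7] q1,q6 [-0.57 -0.55] F [-0.2 -0.1 -3. ] op 0.189
travel [ 2.2 -2.3  0.9] yaw 0.001 dist 3.3 rows 1.0
```

Request:
{"method": "apply_moves", "body": {
  "travel": [
    [0,-2,1],
    [0,-2,1],
    [1,-2,1],
    [1,-2,1],
    [1,-2,1]
  ],
  "yaw": [0,0,0,0,0]
}}

```text
clock: 23.78
tcp_pos: [0.4557, -0.2079, 0.1931]
tool_rot: [0.708, 0.005, 0.706, -0.009]
force: [-0.3, 0.2, -1.9]
opening: 0.189
```

```bash
python3 go.py 456 -209 191.6 88.8;  python3 - <<'E'
from plant import eyes
from meas import *
c=eyes.capture("side");np.savez("side14.npz",**c);cv2.imwrite("pics/side14.png",cv2.resize(c["color"][190:350,290:450],None,fx=3.7,fy=3.7,interpolation=cv2.INTER_CUBIC))
E
```

```text
t 23.78 tcp [ 455.7 -207.9  193.1] jaw 88.86 down [ 0.0033 -0.0056 -1.    ] tip [ 456.2 -208.8] q1,q6 [-0.57 -0.55] F [-0.3  0.2 -1.9] op 0.189
travel [ 1.5 -0.2 -0.2] yaw 0.001 dist 1.6 rows 1.0
```

View pics/side14.png

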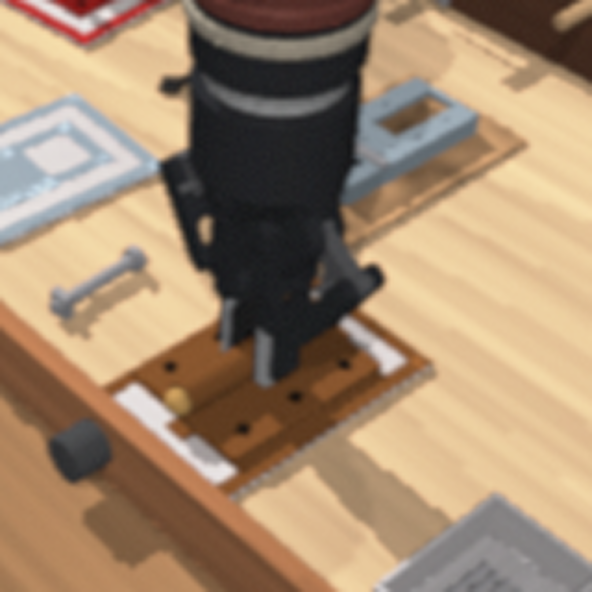

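Request:
{"method": "apply_moves", "body": {
  "travel": [
    [1,0,0],
    [2,0,0],
    [2,0,0],
    [2,0,0]
  ],
  "yaw": [0,0,0,0]
}}

```text
clock: 24.17
tcp_pos: [0.4558, -0.208, 0.1916]
tool_rot: [0.708, 0.005, 0.706, -0.009]
force: [-1.9, 1.1, 6.0]
opening: 0.19
```

Request:
{"method": "apply_moves", "body": {
  "travel": [
    [0,0,0],
    [0,0,0],
    [0,0,0],
    [0,0,0],
    [0,0,0],
    [-15,0,0],
    [-40,0,0],
    [-75,0,0]
  ],
  "yaw": [0,0,0,0,0,0,0,0],
  "grip": 1
}}

```text
clock: 24.83
tcp_pos: [0.4545, -0.207, 0.2656]
tool_rot: [0.707, 0.006, 0.707, -0.008]
force: [-0.5, -1.2, 0.1]
opening: 1.004
```

```bash
python3 go.py 641 -120.5 285 89.2
```

```text
t 24.83 tcp [ 454.5 -207.   265.6] jaw 88.86 down [-3.0e-04 -3.4e-03 -1.0e+00] tip [ 454.4 -207.5] q1,q6 [-0.57 -0.55] F [-0.5 -1.2  0.1] op 1.004
travel [-19.8  90.7 184.8] yaw -0.006 dist 206.8 rows 5.0
```

Request:
{"method": "apply_moves", "body": {
  "travel": [
    [-10,8,15],
    [-20,23,47],
    [-20,40,81],
    [-20,57,115],
    [-20,72,146],
    [-20,83,169],
    [-20,90,183],
    [-20,91,185]
  ],
  "yaw": [-0.006,-0.006,-0.006,-0.006,-0.006,-0.006,-0.006,-0.006]
}}

```text
clock: 25.5
tcp_pos: [0.6433, -0.1181, 0.2847]
tool_rot: [0.707, 0.003, 0.707, -0.005]
force: [-0.3, -0.1, -1.2]
opening: 1.0
```

```bash
python3 go.py 641 -120.5 195 89.2
python3 - <<'E'
from plant import eyes
from meas import *
c=eyes.capture("top");np.savez("top15.npz",**c)
s=eyes.capture("side");np.savez("side15.npz",**s)
P=cloud(c)
m=biggest(box((P[...,2]>.026)&(P[...,2]<.06),335,410,190,290),1); q=P[m][:,:2]*1000
print("barrel",cv2.minAreaRect(q.astype(np.float32)))
cv2.imwrite("pics/top15.png",cv2.resize(c["color"][180:300,330:430],None,fx=5,fy=5,interpolation=cv2.INTER_CUBIC))
def rectify(c,x,y,a,z,L=150,W=92,k=4):
    # board-aligned view, k px/mm ; rows: board x up, cols: board y left
    a=np.radians(a); R,t=RT(c)
    vv,uu=np.mgrid[:L*k,:W*k]; bx=(L/2-vv/k); by=(W/2-uu/k)
    X=np.stack([(x+bx*np.cos(a)-by*np.sin(a))/1000,(y+bx*np.sin(a)+by*np.cos(a))/1000,np.full(bx.shape,z)],-1)@R.T+t
    mu=(X[...,0]/X[...,2]*c["fx"]+c["cx"]).astype(np.float32); mv=(X[...,1]/X[...,2]*c["fy"]+c["cy"]).astype(np.float32)
    o=cv2.remap(c["color"],mu,mv,cv2.INTER_CUBIC); cv2.line(o,(W*k//2,0),(W*k//2,L*k),(0,255,0),1); cv2.line(o,(0,L*k//2),(W*k,L*k//2),(0,255,0),1); return o
a=rectify(c,648.5,132.3,5.2,.016)
b=rectify(c,454.9,-209.1,178.8,.016)
cv2.imwrite("pics/rect15.png",np.hstack([a,b])[:600])
E
```

```text
t 25.5 tcp [ 643.3 -118.1  284.7] jaw 89.32 down [ 7.0e-04 -3.2e-03 -1.0e+00] tip [ 643.4 -118.6] q1,q6 [-0.29 -0.28] F [-0.3 -0.1 -1.2] op 1.0
travel [89.7 -1.6 -2.5] yaw 0.002 dist 89.7 rows 3.0
barrel ((455.3287353515625, -205.11666870117188), (17.120325088500977, 115.67095184326172), 88.90937042236328)
```

View pics/rect15.png

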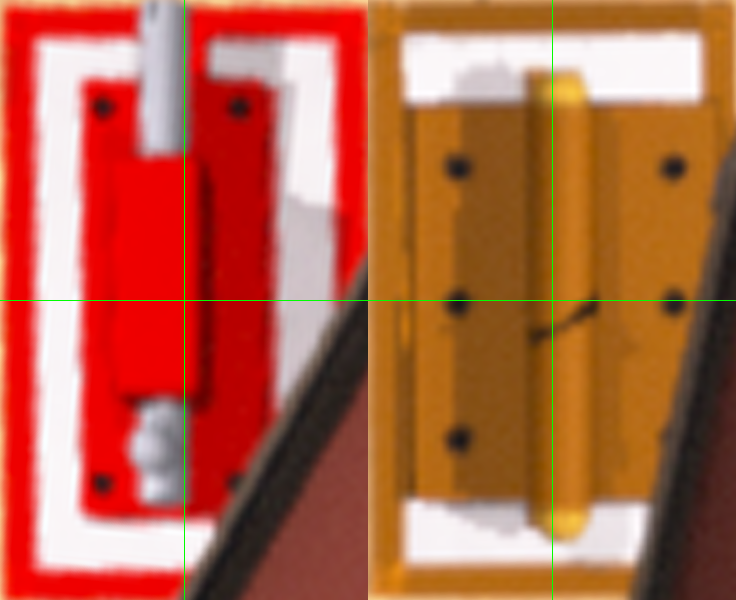

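View pics/top15.png

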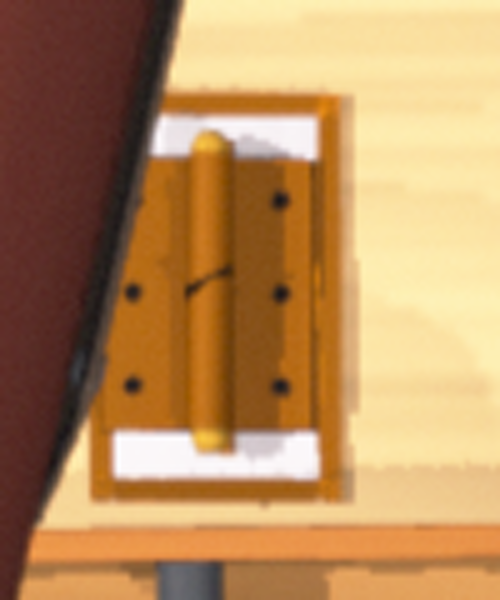

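Board-aligned view: the latch sits about 3 mm off towards +y on its board, and the hinge about 3.4 mm. The gripper's centre seems to lie about 3 mm to +y of the reading. I'll allow for that with the hasp, then correct the other two.

```bash
python3 go.py 641 -122.6 185 89.2
```

```text
t 25.6 tcp [ 641.3 -119.3  284.6] jaw 89.25 down [-0.0012 -0.0033 -1.    ] tip [ 641.1 -119.8] q1,q6 [-0.3  -0.28] F [-1.6 -0.3  0.5] op 0.999
travel [99.6 -2.4  0.1] yaw 0.001 dist 99.7 rows 3.0
```

Request:
{"method": "apply_moves", "body": {
  "travel": [
    [10,-2,0],
    [28,-2,0],
    [48,-2,0],
    [66,-2,0],
    [80,-2,0],
    [90,-2,0],
    [96,-2,0],
    [98,-2,0]
  ],
  "yaw": [0,0,0,0,0,0,0,0]
}}

```text
clock: 26.27
tcp_pos: [0.6403, -0.122, 0.1856]
tool_rot: [0.706, 0.004, 0.708, -0.006]
force: [0.1, -0.3, -0.0]
opening: 0.995
```

```bash
python3 go.py 641 -122.6 185 89.2
```

```text
t 26.27 tcp [ 640.3 -122.   185.6] jaw 89.21 down [-0.0028 -0.0029 -1.    ] tip [ 639.8 -122.5] q1,q6 [-0.3  -0.29] F [ 0.1 -0.3 -0. ] op 0.995
travel [ 0.6 -0.1  1.2] yaw 0.0 dist 1.3 rows 1.0
```

Request:
{"method": "apply_moves", "body": {
  "travel": [
    [0.5,0,1],
    [0.5,0,1],
    [0.5,0,1],
    [0.5,0,1],
    [0.5,0,1],
    [0.5,0,1],
    [0.5,0,1],
    [0.5,0,1]
  ],
  "yaw": [0,0,0,0,0,0,0,0],
  "grip": 0.4
}}

```text
clock: 26.93
tcp_pos: [0.6417, -0.1222, 0.1863]
tool_rot: [0.707, 0.004, 0.707, -0.006]
force: [-1.1, -0.1, 5.9]
opening: 0.564
```

```bash
python3 go.py 641 -122.6 185 89.2
```

```text
t 26.93 tcp [ 641.7 -122.2  186.3] jaw 89.21 down [-0.001  -0.0035 -1.    ] tip [ 641.6 -122.7] q1,q6 [-0.3  -0.29] F [-1.1 -0.1  5.9] op 0.564
travel [ 1.3  0.1 -0.6] yaw 0.0 dist 1.4 rows 1.0
```

Request:
{"method": "apply_moves", "body": {
  "travel": [
    [-4,0,0],
    [-12,0,0],
    [-28,0,0],
    [-46,0,0],
    [-64,0,0],
    [-78,0,0],
    [-85,0,0],
    [-85,0,0]
  ],
  "yaw": [0,0,0,0,0,0,0,0]
}}

```text
clock: 27.6
tcp_pos: [0.6425, -0.122, 0.2735]
tool_rot: [0.708, 0.003, 0.706, -0.006]
force: [-0.0, -0.4, -0.6]
opening: 0.565
```

```bash
python3 go.py 462.3 -1.3 270 85.9
python3 - <<'E'
from plant import eyes
from meas import *
c=eyes.capture("side");cv2.imwrite("pics/side16.png",cv2.resize(c["color"][130:330,200:440],None,fx=3,fy=3,interpolation=cv2.INTER_CUBIC))
E
```

```text
t 27.6 tcp [ 642.5 -122.   273.5] jaw 89.22 down [ 0.0021 -0.0045 -1.    ] tip [ 642.8 -122.7] q1,q6 [-0.3  -0.28] F [-0.  -0.4 -0.6] op 0.565
travel [   2.6  118.9 -182.1] yaw 0.058 dist 217.6 rows 6.0
```

View pics/side16.png

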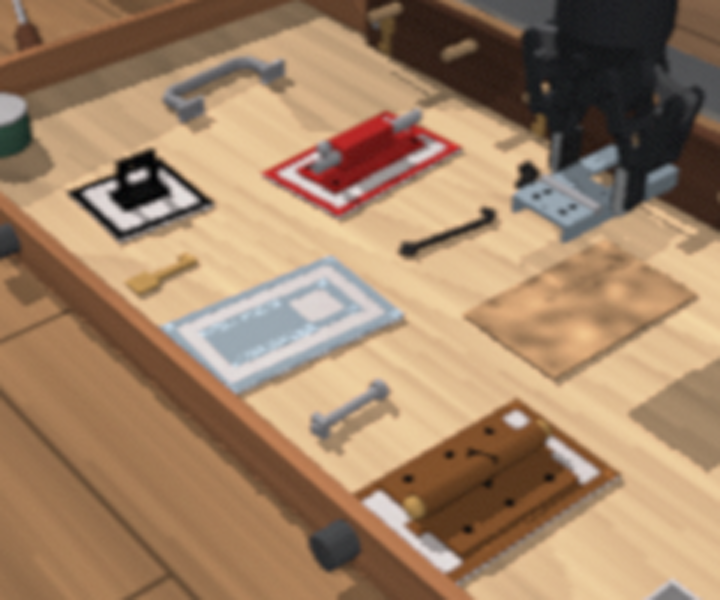

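Request:
{"method": "apply_moves", "body": {
  "travel": [
    [0,10,-15],
    [1,28,-44],
    [2,49,-76],
    [2,70,-108],
    [2,90,-138],
    [2,107,-164],
    [2,117,-179],
    [2,119,-181]
  ],
  "yaw": [0.01,0.02,0.03,0.04,0.05,0.058,0.058,0.058]
}}

```text
clock: 28.32
tcp_pos: [0.459, 0.0013, 0.2684]
tool_rot: [0.705, 0.024, 0.708, -0.026]
force: [0.4, -0.5, -2.7]
opening: 0.566
```

```bash
python3 go.py 463 -1.3 189 85.9
```

```text
t 28.32 tcp [459.    1.3 268.4] jaw 85.98 down [-0.0044 -0.0028 -1.    ] tip [458.3   0.9] q1,q6 [-0.16 -0.09] F [ 0.4 -0.5 -2.7] op 0.566
travel [79.4 -1.6  5.2] yaw 0.001 dist 79.6 rows 2.0
```

Request:
{"method": "apply_moves", "body": {
  "travel": [
    [5,-2,4],
    [18,-2,4],
    [36,-2,4],
    [54,-2,4],
    [68,-2,4],
    [76,-2,4],
    [79,-2,4],
    [79,-2,4]
  ],
  "yaw": [0,0,0,0,0,0,0,0]
}}

```text
clock: 28.98
tcp_pos: [0.4627, -0.0015, 0.1885]
tool_rot: [0.705, 0.024, 0.709, -0.026]
force: [-0.7, -0.6, -1.3]
opening: 0.565
```

```bash
python3 go.py 463 -1.3 187 85.9
```

```text
t 28.98 tcp [462.7  -1.5 188.5] jaw 85.96 down [-0.0056 -0.0027 -1.    ] tip [461.7  -1.9] q1,q6 [-0.16 -0.09] F [-0.7 -0.6 -1.3] op 0.565
travel [1.5 0.7 1.2] yaw 0.001 dist 2.1 rows 1.0
```

Request:
{"method": "apply_moves", "body": {
  "travel": [
    [0,0.5,1],
    [1,0.5,1],
    [2,0.5,1],
    [2.5,0.5,1],
    [2.5,0.5,1]
  ],
  "yaw": [0,0,0,0,0]
}}

```text
clock: 29.4
tcp_pos: [0.4639, -0.0011, 0.1863]
tool_rot: [0.705, 0.024, 0.708, -0.026]
force: [0.0, -0.4, -0.8]
opening: 0.57
```

```bash
python3 go.py 463 -1.3 186 85.9
```

```text
t 29.4 tcp [463.9  -1.1 186.3] jaw 85.96 down [-0.0048 -0.0028 -1.    ] tip [463.1  -1.5] q1,q6 [-0.16 -0.09] F [ 0.  -0.4 -0.8] op 0.57
travel [ 0.3  0.2 -0.1] yaw 0.001 dist 0.4 rows 1.0
```

Request:
{"method": "apply_moves", "body": {
  "travel": [
    [0.5,0,0],
    [1,0,0],
    [1,0,0]
  ],
  "yaw": [0,0,0]
}}

```text
clock: 29.65
tcp_pos: [0.4639, -0.001, 0.1862]
tool_rot: [0.705, 0.024, 0.708, -0.026]
force: [-4.8, -0.5, 13.1]
opening: 0.564
```

Request:
{"method": "apply_moves", "body": {
  "travel": [
    [0,0,0],
    [0,0,0],
    [0,0,0],
    [0,0,0],
    [0,0,0],
    [-15,0,0],
    [-40,0,0],
    [-75,0,0]
  ],
  "yaw": [0,0,0,0,0,0,0,0],
  "grip": 1
}}

```text
clock: 30.32
tcp_pos: [0.463, -0.0007, 0.2603]
tool_rot: [0.704, 0.024, 0.71, -0.026]
force: [0.1, 0.4, -0.4]
opening: 1.004
```

```bash
python3 go.py 455.5 -208.4 285 88.8
```

```text
t 30.32 tcp [463.   -0.7 260.3] jaw 85.96 down [-0.0089 -0.0022 -1.    ] tip [461.6  -1. ] q1,q6 [-0.16 -0.09] F [ 0.1  0.4 -0.4] op 1.004
travel [ -24.2 -207.4    8.3] yaw -0.05 dist 208.9 rows 6.0
```

Request:
{"method": "apply_moves", "body": {
  "travel": [
    [-15,-15,1],
    [-24,-47,2],
    [-24,-82,3],
    [-24,-118,5],
    [-24,-154,7],
    [-24,-186,8],
    [-24,-204,8],
    [-24,-207,8]
  ],
  "yaw": [-0.01,-0.02,-0.03,-0.04,-0.05,-0.05,-0.05,-0.05]
}}

```text
clock: 30.98
tcp_pos: [0.4565, -0.2107, 0.2848]
tool_rot: [0.704, 0.007, 0.71, -0.01]
force: [1.1, -0.0, 0.1]
opening: 1.001
```

```bash
cat > rc.py <<'E'
from meas import *
def rectify(c,x,y,a,z,L=150,W=92,k=4):
    a=np.radians(a); R,t=RT(c)
    vv,uu=np.mgrid[:L*k,:W*k]; bx=(L/2-vv/k); by=(W/2-uu/k)
    X=np.stack([(x+bx*np.cos(a)-by*np.sin(a))/1000,(y+bx*np.sin(a)+by*np.cos(a))/1000,np.full(bx.shape,z)],-1)@R.T+t
    mu=(X[...,0]/X[...,2]*c["fx"]+c["cx"]).astype(np.float32); mv=(X[...,1]/X[...,2]*c["fy"]+c["cy"]).astype(np.float32)
    o=cv2.remap(c["color"],mu,mv,cv2.INTER_CUBIC); cv2.line(o,(W*k//2,0),(W*k//2,L*k),(0,255,0),1); cv2.line(o,(0,L*k//2),(W*k,L*k//2),(0,255,0),1); return o
def cl(c,n,b,lo,hi=.06):
    P=cloud(c); m=biggest(box((P[...,2]>lo)&(P[...,2]<hi),*b),1); q=P[m][:,:2]*1000
    r=cv2.minAreaRect(q.astype(np.float32)); print(n,np.round(r[0],1),np.round(r[1],1),round(r[2],1))
E
python3 go.py 455.5 -208.4 191 88.8
python3 - <<'E'
from plant import eyes
from rc import *
c=eyes.capture("top");np.savez("top17.npz",**c)
cl(c,"hasp",(225,295,190,285),.0205); cl(c,"latch",(150,220,80,185),.026); cl(c,"loop",(110,180,200,265),.035)
M=masks(c["color"])
a=rectify(c,462.3,1.7,-4,.026); b=rectify(c,648.5,132.3,5.2,.016); d=rectify(c,473.5,205.6,-3.2,.017,L=92)
im=np.zeros((600,184*4+368,3),np.uint8)[:, :1104]; im[:,:368]=a; im[:,368:736]=b; im[:368,736:]=d
cv2.imwrite("pics/rect17.png",cv2.resize(im,None,fx=.72,fy=.72,interpolation=cv2.INTER_AREA))
E
```

```text
t 30.98 tcp [ 456.5 -210.7  284.8] jaw 88.64 down [-0.0084 -0.0034 -1.    ] tip [ 455.1 -211.3] q1,q6 [-0.58 -0.55] F [ 1.1 -0.   0.1] op 1.001
travel [93.7  3.2  1.1] yaw -0.003 dist 93.8 rows 3.0
hasp [462.8   1.4] [ 50.2 110.1] 85.8
latch [655.8 135.7] [122.9  22.8] 4.9
loop [474.3 208.4] [ 8.9 35.7] 84.8
```

View pics/rect17.png

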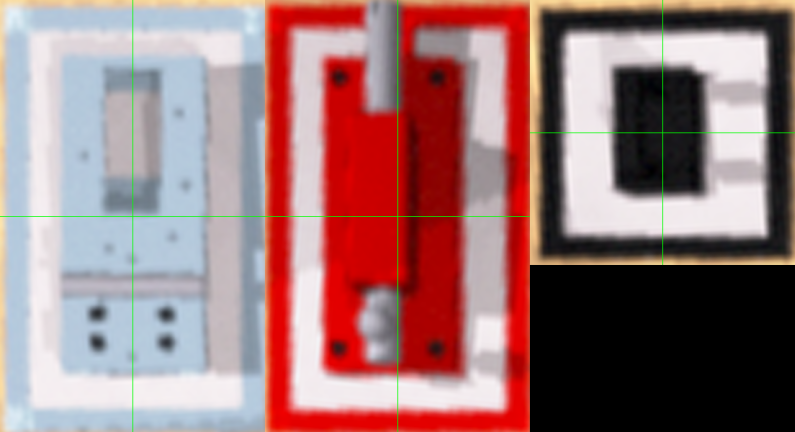

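The hasp is centred: (462.8,1.4) against the board's (462.3,1.7). The latch is about 2.8 mm off, the staple about 2 mm and the hinge about 3.4 mm, all towards +y. I'll regrip each one and shift it, starting with the hinge.

Request:
{"method": "apply_moves", "body": {
  "travel": [
    [8,3,1],
    [25,3,1],
    [45,3,1],
    [63,3,1],
    [78,3,1],
    [88,3,1],
    [93,3,1],
    [93,3,1]
  ],
  "yaw": [0,0,0,0,0,0,0,0]
}}

```text
clock: 31.7
tcp_pos: [0.4564, -0.2057, 0.1906]
tool_rot: [0.703, 0.007, 0.711, -0.008]
force: [0.0, -0.2, -0.3]
opening: 1.0
```

```bash
python3 go.py 455.5 -208.4 191.3 88.8
```

```text
t 31.7 tcp [ 456.4 -205.7  190.6] jaw 88.72 down [-0.0105 -0.0013 -0.9999] tip [ 454.7 -205.9] q1,q6 [-0.57 -0.55] F [ 0.  -0.2 -0.3] op 1.0
travel [-0.7 -2.5  0.9] yaw -0.001 dist 2.7 rows 1.0
```

Request:
{"method": "apply_moves", "body": {
  "travel": [
    [-1,-2.5,1],
    [-1,-2.5,1],
    [-1,-2.5,1]
  ],
  "yaw": [0,0,0]
}}

```text
clock: 31.95
tcp_pos: [0.4578, -0.2085, 0.1924]
tool_rot: [0.704, 0.007, 0.71, -0.009]
force: [0.0, 0.3, -0.6]
opening: 0.999
```

Request:
{"method": "apply_moves", "body": {
  "travel": [
    [0,0,0],
    [0,0,0],
    [0,0,0],
    [0,0,0],
    [0,0,0],
    [0,0,0],
    [0,0,0],
    [0,0,0]
  ],
  "yaw": [0,0,0,0,0,0,0,0],
  "grip": 0.05
}}

```text
clock: 32.62
tcp_pos: [0.4578, -0.2085, 0.1927]
tool_rot: [0.704, 0.007, 0.71, -0.009]
force: [-0.8, 0.1, 4.7]
opening: 0.189
```

```bash
python3 go.py 455.5 -212 191.5 88.8
```

```text
t 32.62 tcp [ 457.8 -208.5  192.7] jaw 88.72 down [-0.0091 -0.0024 -1.    ] tip [ 456.3 -208.9] q1,q6 [-0.57 -0.55] F [-0.8  0.1  4.7] op 0.189
travel [ 1.2 -3.1 -0.7] yaw -0.001 dist 3.4 rows 1.0
```

Request:
{"method": "apply_moves", "body": {
  "travel": [
    [-5,0,0],
    [-12,0,0],
    [-12,-2,0],
    [-12,-3.5,0],
    [-12,-3.5,0],
    [-8,-3.5,0],
    [-3,-3.5,0],
    [-2,-3.5,0]
  ],
  "yaw": [0,0,0,0,0,0,0,0]
}}

```text
clock: 33.28
tcp_pos: [0.4573, -0.2118, 0.1936]
tool_rot: [0.703, 0.007, 0.711, -0.009]
force: [0.5, 0.8, -2.4]
opening: 0.185
```

```bash
python3 go.py 456 -212.3 192.5 88.8
```

```text
t 33.28 tcp [ 457.3 -211.8  193.6] jaw 88.72 down [-0.0104 -0.0016 -0.9999] tip [ 455.6 -212. ] q1,q6 [-0.58 -0.55] F [ 0.5  0.8 -2.4] op 0.185
travel [ 1.1 -0.3  0.4] yaw -0.001 dist 1.2 rows 1.0
```

Request:
{"method": "apply_moves", "body": {
  "travel": [
    [0.5,0,0],
    [1,0,0],
    [1.5,0,0],
    [1.5,0,0]
  ],
  "yaw": [0,0,0,0]
}}

```text
clock: 33.62
tcp_pos: [0.4571, -0.2116, 0.1927]
tool_rot: [0.703, 0.007, 0.711, -0.008]
force: [-2.9, 2.5, 12.3]
opening: 0.184
```

Request:
{"method": "apply_moves", "body": {
  "travel": [
    [0,0,0],
    [0,0,0],
    [0,0,0],
    [0,0,0],
    [0,0,0],
    [-15,0,0],
    [-40,0,0],
    [-75,0,0]
  ],
  "yaw": [0,0,0,0,0,0,0,0],
  "grip": 1
}}

```text
clock: 34.28
tcp_pos: [0.4569, -0.2109, 0.2666]
tool_rot: [0.702, 0.008, 0.712, -0.008]
force: [0.9, -1.0, -0.5]
opening: 1.0
```

```bash
python3 go.py 648.5 132.2 285 95
```

```text
t 34.28 tcp [ 456.9 -210.9  266.6] jaw 88.72 down [-0.0146  0.001  -0.9999] tip [ 454.5 -210.8] q1,q6 [-0.58 -0.55] F [ 0.9 -1.  -0.5] op 1.0
travel [-20.9 347.2 185.9] yaw -0.11 dist 394.4 rows 10.0
```

Request:
{"method": "apply_moves", "body": {
  "travel": [
    [-15,15,8],
    [-21,47,25],
    [-21,82,44],
    [-21,117,63],
    [-21,152,81],
    [-21,186,99],
    [-21,215,115],
    [-21,235,126]
  ],
  "yaw": [-0.01,-0.03,-0.05,-0.07,-0.09,-0.1,-0.11,-0.11]
}}

```text
clock: 34.95
tcp_pos: [0.5894, 0.0241, 0.2858]
tool_rot: [0.701, -0.031, 0.711, 0.033]
force: [0.2, -1.2, 0.4]
opening: 1.003
```

```bash
python3 go.py 648.5 132.2 285 95
```

```text
t 34.95 tcp [589.4  24.1 285.8] jaw 95.16 down [-0.0141  0.0015 -0.9999] tip [587.2  24.3] q1,q6 [-0.08 -0.17] F [ 0.2 -1.2  0.4] op 1.003
travel [  0.  101.9  70.8] yaw 0.003 dist 124.1 rows 3.0
```

Request:
{"method": "apply_moves", "body": {
  "travel": [
    [0,25,17],
    [0,55,38],
    [0,80,56],
    [0,95,66],
    [0,102,70],
    [0,102,71],
    [0,102,71],
    [0,102,71]
  ],
  "yaw": [0.003,0.003,0.003,0.003,0.003,0.003,0.003,0.003]
}}

```text
clock: 35.62
tcp_pos: [0.6505, 0.1309, 0.2849]
tool_rot: [0.701, -0.03, 0.712, 0.031]
force: [0.4, 0.4, 0.4]
opening: 0.999
```

```bash
python3 go.py 648.5 132.2 193.5 95
python3 - <<'E'
from plant import eyes
from rc import *
c=eyes.capture("top");np.savez("top18.npz",**c)
cl(c,"barrel",(335,410,190,290),.026);
b=rectify(c,454.9,-209.1,178.8,.016)
cv2.imwrite("pics/rect18.png",b)
E
```

```text
t 35.62 tcp [650.5 130.9 284.9] jaw 94.94 down [-0.0148  0.001  -0.9999] tip [648.2 131.1] q1,q6 [0.09 0.  ] F [0.4 0.4 0.4] op 0.999
travel [91.4  0.9  1.8] yaw -0.001 dist 91.4 rows 3.0
barrel [ 453.6 -207.7] [ 19.1 115.6] 88.9
```

View pics/rect18.png

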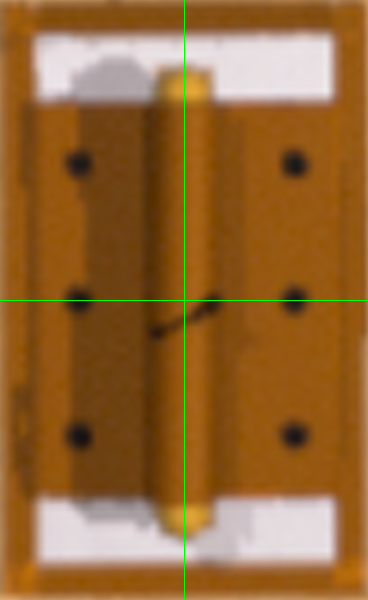

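The hinge is now centred within 0.6 mm (holes at columns 79 and 294 about centre line 184). Next the latch.

Request:
{"method": "apply_moves", "body": {
  "travel": [
    [8,1,1],
    [25,1,1],
    [45,1,1],
    [63,1,1],
    [78,1,1],
    [87,1,1],
    [91,1,1],
    [91,1,1]
  ],
  "yaw": [0,0,0,0,0,0,0,0]
}}

```text
clock: 36.33
tcp_pos: [0.6497, 0.1315, 0.1932]
tool_rot: [0.701, -0.03, 0.712, 0.031]
force: [-0.2, 0.1, -0.4]
opening: 1.006
```

```bash
python3 go.py 648.5 132.2 193.5 95
```

```text
t 36.33 tcp [649.7 131.5 193.2] jaw 94.88 down [-0.0161  0.001  -0.9999] tip [647.1 131.6] q1,q6 [0.09 0.  ] F [-0.2  0.1 -0.4] op 1.006
travel [-0.3  0.4  1.4] yaw -0.002 dist 1.5 rows 1.0
```

Request:
{"method": "apply_moves", "body": {
  "travel": [
    [0,0.5,1],
    [0,0.5,1],
    [0,0.5,1],
    [0,0.5,1],
    [0,0.5,1],
    [0,0.5,1],
    [0,0.5,1],
    [0,0.5,1]
  ],
  "yaw": [0,0,0,0,0,0,0,0],
  "grip": 0.1
}}

```text
clock: 37.0
tcp_pos: [0.651, 0.1321, 0.1939]
tool_rot: [0.701, -0.03, 0.712, 0.031]
force: [0.2, -0.2, 5.7]
opening: 0.24
```

```bash
python3 go.py 648.5 129.4 193.5 95.2
```

```text
t 37.0 tcp [651.  132.1 193.9] jaw 94.89 down [-0.0149  0.001  -0.9999] tip [648.6 132.2] q1,q6 [0.09 0.  ] F [ 0.2 -0.2  5.7] op 0.24
travel [ 0.4 -2.8 -0.4] yaw -0.005 dist 2.9 rows 1.0
```

Request:
{"method": "apply_moves", "body": {
  "travel": [
    [-5,0,0],
    [-12,0,0],
    [-12,-2,0],
    [-12,-3,0.7],
    [-12,-3,0.7],
    [-8,-3,0.7],
    [-3,-3,0.7],
    [-2,-3,0.7]
  ],
  "yaw": [0,0,0,0,0,0,0,0]
}}

```text
clock: 37.67
tcp_pos: [0.6514, 0.1291, 0.1944]
tool_rot: [0.701, -0.03, 0.712, 0.031]
force: [0.1, 0.4, -3.7]
opening: 0.241
```

```bash
python3 go.py 648.5 129.4 193.5 95.2
```

```text
t 37.67 tcp [651.4 129.1 194.4] jaw 94.88 down [-1.680e-02  8.000e-04 -9.999e-01] tip [648.7 129.2] q1,q6 [ 0.09 -0.  ] F [ 0.1  0.4 -3.7] op 0.241
travel [ 0.9  0.2 -0.2] yaw -0.006 dist 1.0 rows 1.0
```

Request:
{"method": "apply_moves", "body": {
  "travel": [
    [0.5,0,0.3],
    [1,0,0.3],
    [1.5,0,0.3],
    [1.5,0,0.3]
  ],
  "yaw": [-0.005,-0.005,-0.005,-0.005]
}}

```text
clock: 38.0
tcp_pos: [0.6515, 0.1291, 0.1939]
tool_rot: [0.7, -0.031, 0.712, 0.032]
force: [-5.2, -0.6, 10.0]
opening: 0.237
```

Request:
{"method": "apply_moves", "body": {
  "travel": [
    [0,0,0],
    [0,0,0],
    [0,0,0],
    [0,0,0],
    [0,0,0],
    [-15,0,0],
    [-40,0,0],
    [-75,0,0]
  ],
  "yaw": [0,0,0,0,0,0,0,0],
  "grip": 1
}}

```text
clock: 38.67
tcp_pos: [0.6516, 0.129, 0.267]
tool_rot: [0.699, -0.032, 0.714, 0.032]
force: [1.1, 0.7, -1.1]
opening: 1.003
```

```bash
python3 go.py 473.8 205 285 86.8
```

```text
t 38.67 tcp [651.6 129.  267. ] jaw 95.18 down [-2.210e-02  2.000e-04 -9.998e-01] tip [648.1 129. ] q1,q6 [ 0.09 -0.01] F [ 1.1  0.7 -1.1] op 1.003
travel [ -14.1   91.4 -167. ] yaw 0.146 dist 190.9 rows 5.0
```

Request:
{"method": "apply_moves", "body": {
  "travel": [
    [-10,8,-14],
    [-18,24,-42],
    [-18,42,-74],
    [-16,59,-106],
    [-14,74,-135],
    [-14,85,-155],
    [-14,91,-166],
    [-14,91,-167]
  ],
  "yaw": [0.02,0.05,0.08,0.11,0.13,0.146,0.146,0.146]
}}

```text
clock: 39.33
tcp_pos: [0.4756, 0.2054, 0.2851]
tool_rot: [0.699, 0.019, 0.715, -0.019]
force: [-0.1, 0.9, -0.1]
opening: 0.998
```

```bash
python3 go.py 473.8 205 196 86.8
python3 - <<'E'
from plant import eyes
from rc import *
c=eyes.capture("top");np.savez("top19.npz",**c)
cl(c,"latch",(150,220,80,185),.026);cl(c,"hasp",(225,295,190,285),.0205)
b=rectify(c,648.5,132.3,5.2,.016)
cv2.imwrite("pics/rect19.png",b)
c=eyes.capture("side");cv2.imwrite("pics/side19.png",cv2.resize(c["color"][120:320,200:440],None,fx=3,fy=3,interpolation=cv2.INTER_CUBIC))
E
```

```text
t 39.33 tcp [475.6 205.4 285.1] jaw 86.95 down [-2.300e-02  3.000e-04 -9.997e-01] tip [471.9 205.4] q1,q6 [0.26 0.32] F [-0.1  0.9 -0.1] op 0.998
travel [89.1 -0.2  4. ] yaw 0.003 dist 89.1 rows 3.0
latch [657.  133.2] [124.9  23.2] 5.4
hasp [462.8   1.5] [ 50.3 110. ] 85.7
```

View pics/rect19.png

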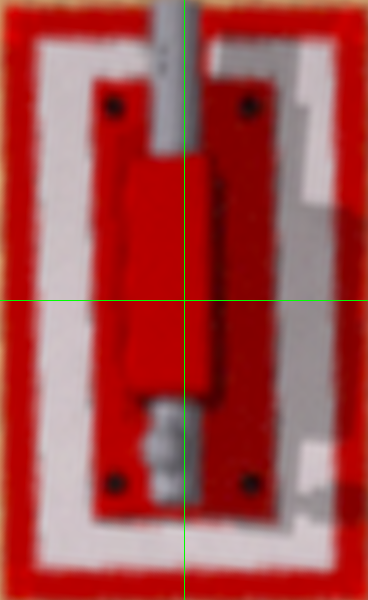

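View pics/side19.png

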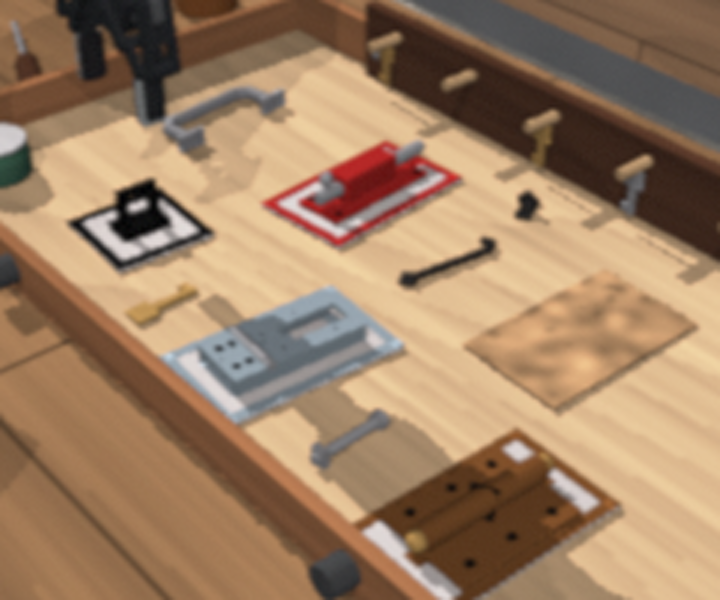

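The latch is centred within 0.5 mm. Last, shift the staple by about 2 mm.

Request:
{"method": "apply_moves", "body": {
  "travel": [
    [8,0,4],
    [25,0,4],
    [45,0,4],
    [63,0,4],
    [77,0,4],
    [85,0,4],
    [89,0,4],
    [89,0,4]
  ],
  "yaw": [0.003,0.003,0.003,0.003,0.003,0.003,0.003,0.003]
}}

```text
clock: 40.1
tcp_pos: [0.4807, 0.204, 0.1953]
tool_rot: [0.699, 0.02, 0.714, -0.021]
force: [0.2, -0.3, -0.8]
opening: 1.0
```

```bash
python3 go.py 473.8 205 196 86.8
```

```text
t 40.1 tcp [480.7 204.  195.3] jaw 86.66 down [-0.0218 -0.     -0.9998] tip [477.2 204. ] q1,q6 [0.26 0.32] F [ 0.2 -0.3 -0.8] op 1.0
travel [-0.7  0.8 -3.4] yaw -0.002 dist 3.6 rows 1.0
```

Request:
{"method": "apply_moves", "body": {
  "travel": [
    [-1,1,-3],
    [-1,1,-3],
    [-1,1,-3]
  ],
  "yaw": [0,0,0]
}}

```text
clock: 40.35
tcp_pos: [0.4781, 0.2053, 0.1971]
tool_rot: [0.7, 0.02, 0.714, -0.021]
force: [0.6, 0.3, -0.2]
opening: 1.0
```

Request:
{"method": "apply_moves", "body": {
  "travel": [
    [0,0,0],
    [0,0,0],
    [0,0,0],
    [0,0,0],
    [0,0,0],
    [0,0,0],
    [0,0,0],
    [0,0,0]
  ],
  "yaw": [0,0,0,0,0,0,0,0],
  "grip": 0
}}

```text
clock: 41.02
tcp_pos: [0.4781, 0.2053, 0.1971]
tool_rot: [0.7, 0.02, 0.714, -0.021]
force: [-1.1, -0.0, 2.3]
opening: 0.076
```

```bash
python3 go.py 473.8 203 196 86.8
```

```text
t 41.02 tcp [478.1 205.3 197.1] jaw 86.67 down [-2.050e-02  3.000e-04 -9.998e-01] tip [474.8 205.4] q1,q6 [0.26 0.32] F [-1.1 -0.   2.3] op 0.076
travel [ 1.1 -2.4 -0.8] yaw -0.002 dist 2.8 rows 1.0
```

Request:
{"method": "apply_moves", "body": {
  "travel": [
    [-5,0,0],
    [-12,0,0],
    [-12,-1.5,0],
    [-12,-2.5,0],
    [-12,-2.5,0],
    [-8,-2.5,0],
    [-3,-2.5,0],
    [-2,-2.5,0]
  ],
  "yaw": [0,0,0,0,0,0,0,0]
}}

```text
clock: 41.68
tcp_pos: [0.4775, 0.2027, 0.198]
tool_rot: [0.699, 0.02, 0.715, -0.021]
force: [-0.5, -0.6, -0.9]
opening: 0.079
```

```bash
python3 go.py 474.5 202.8 197.1 86.8
```

```text
t 41.68 tcp [477.5 202.7 198. ] jaw 86.67 down [-2.200e-02 -1.000e-04 -9.998e-01] tip [474.  202.7] q1,q6 [0.26 0.32] F [-0.5 -0.6 -0.9] op 0.079
travel [0.9 0.1 0.5] yaw -0.002 dist 1.0 rows 1.0
```

Lower to contact, release, rise, then swing away to the left to clear the view.

Request:
{"method": "apply_moves", "body": {
  "travel": [
    [0.5,0,0],
    [1,0,0],
    [1.5,0,0],
    [1.5,0,0]
  ],
  "yaw": [0,0,0,0]
}}

```text
clock: 42.02
tcp_pos: [0.4772, 0.2027, 0.197]
tool_rot: [0.699, 0.02, 0.715, -0.021]
force: [-3.9, -0.5, 11.3]
opening: 0.077
```

Request:
{"method": "apply_moves", "body": {
  "travel": [
    [0,0,0],
    [0,0,0],
    [0,0,0],
    [0,0,0],
    [0,0,0],
    [-15,0,0],
    [-45,0,0],
    [-80,0,0]
  ],
  "yaw": [0,0,0,0,0,0,0,0],
  "grip": 1
}}

```text
clock: 42.68
tcp_pos: [0.478, 0.2024, 0.2764]
tool_rot: [0.697, 0.02, 0.716, -0.021]
force: [1.1, 0.2, 0.3]
opening: 0.997
```

```bash
python3 go.py 200 470 380 86
```

```text
t 42.68 tcp [478.  202.4 276.4] jaw 86.67 down [-0.0262 -0.0012 -0.9997] tip [473.9 202.3] q1,q6 [0.26 0.32] F [1.1 0.2 0.3] op 0.997
travel [ -96.7  251.1 -291.6] yaw 0.012 dist 396.8 rows 10.0
```

Request:
{"method": "apply_moves", "body": {
  "travel": [
    [-30,10,-10],
    [-60,35,-35],
    [-90,65,-65],
    [-95,95,-95],
    [-95,125,-125],
    [-95,150,-150],
    [-95,165,-165],
    [-95,170,-170]
  ],
  "yaw": [0,0,0,0,0,0,0,0]
}}

```text
clock: 43.35
tcp_pos: [0.3179, 0.3846, 0.3756]
tool_rot: [0.697, 0.019, 0.716, -0.02]
force: [0.8, -0.5, -0.7]
opening: 1.003
```

Request:
{"method": "apply_moves", "body": {
  "travel": [
    [0,15,-20],
    [0,40,-55],
    [0,65,-90],
    [0,80,-115],
    [0,85,-122],
    [0,85,-122],
    [0,85,-122],
    [0,85,-122]
  ],
  "yaw": [0,0,0,0,0,0,0,0]
}}

```text
clock: 44.02
tcp_pos: [0.2017, 0.4756, 0.3786]
tool_rot: [0.697, 0.019, 0.716, -0.02]
force: [-1.1, -0.2, 0.4]
opening: 0.999
```

```bash
python3 go.py
python3 - <<'E'
from plant import eyes
from rc import *
c=eyes.capture("top");np.savez("top20.npz",**c)
cl(c,"hasp",(225,295,190,285),.0205); cl(c,"latch",(150,220,80,185),.026); cl(c,"loop",(110,180,200,265),.035); cl(c,"barrel",(335,410,190,290),.026)
a=rectify(c,462.3,1.7,-4,.026); b=rectify(c,648.5,132.3,5.2,.016); e=rectify(c,454.9,-209.1,178.8,.016); d=rectify(c,473.5,205.6,-3.2,.017,L=92)
im=np.zeros((600,368*4,3),np.uint8); im[:,:368]=a; im[:,368:736]=b; im[:,736:1104]=e; im[:368,1104:]=d
cv2.imwrite("pics/rect20.png",cv2.resize(im,None,fx=.54,fy=.54,interpolation=cv2.INTER_AREA)[:, :800])
s=eyes.capture("side");cv2.imwrite("pics/side20.png",cv2.resize(s["color"][120:320,200:440],None,fx=3,fy=3,interpolation=cv2.INTER_CUBIC))
cv2.imwrite("pics/top20.png",c["color"])
E
```

```text
t 44.02 tcp [201.7 475.6 378.6] jaw 86.82 down [-2.650e-02 -6.000e-04 -9.996e-01] tip [197.5 475.5] q1,q6 [1.02 1.08] F [-1.1 -0.2  0.4] op 0.999
hasp [463.    1.5] [ 50.4 110.3] 85.6
latch [657.2 133.2] [124.8  22.6] 5.8
loop [473.4 205.2] [ 8.7 36.1] 86.4
barrel [ 453.6 -208.1] [ 18.3 115.6] 88.9
```

View pics/rect20.png

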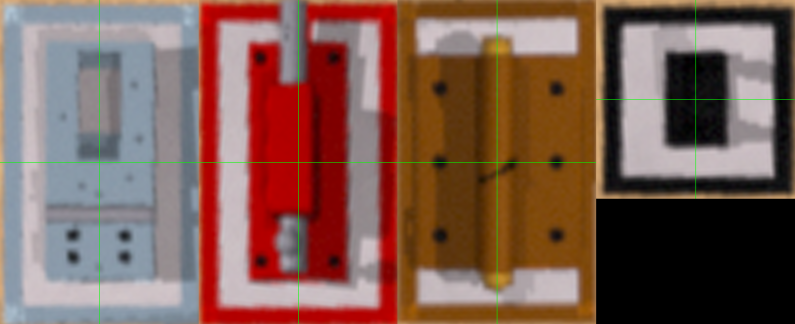

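View pics/side20.png

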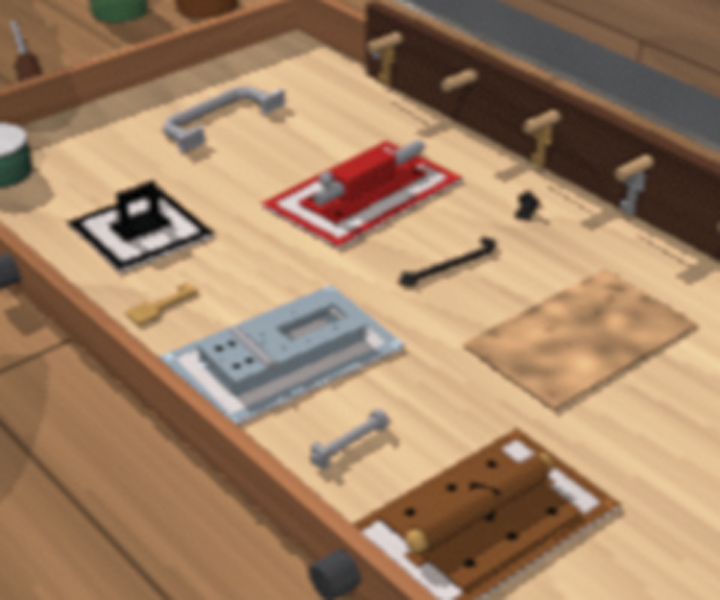

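View pics/top20.png

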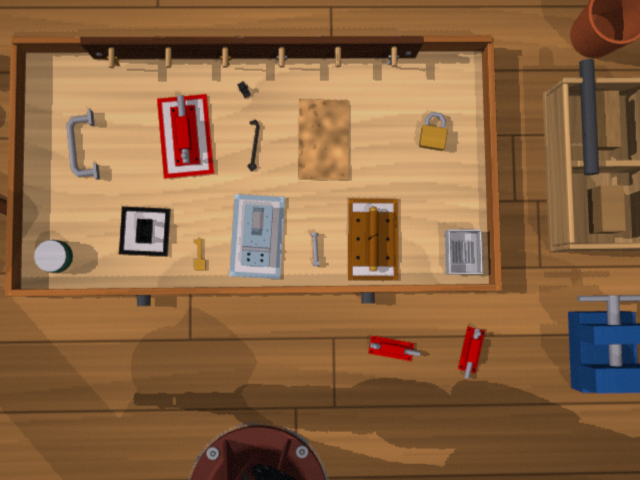

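The pictures show all four pieces flat and centred on their own boards: latch (185,136), hinge (373,239), hasp (258,237) and staple (145,231). The cork mat is empty and the arm is clear.

```bash
python3 -c "
from plant import ticket; print(ticket.hand_in())"
```

```text
the job is handed in; nothing more can be done
None
```

All four pieces are on their own boards and the job is handed in at about 44 s of the 131 s allowed. I lifted the hasp off the staple and parked it on the cork mat. Then I placed the staple, latch, hinge and hasp in that order.

After the first placements the latch, hinge and staple were 2–3.5 mm off towards +y. I regripped and shifted each one.

| Piece | Last measured offset from board centre (top camera) | Angle |
|---|---|---|
| Hasp | about 0.7 mm | within 1° |
| Latch | about 1 mm | within 1° |
| Hinge | about 1.5 mm | within 1° |
| Staple | about 0.5 mm | within 1° |

- **State at hand-in:** all four pieces lay flat, the arm was clear and the mat was empty. The highest wrist force I read was about 14 N.
- **Disagreements:** the tool reading and the camera differed by about 3 mm in y, and I trusted the camera. The two camera methods also differed by up to about 1 mm. The tool had drifted to about 1.5° of tilt by the end, with no effect on the pieces that I could see.

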